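# Press the glued pendant links

### The job

Lift the canister off the spring press by its handle and stand it on the cork coaster, then lay all the loose pendant links of the same shape as the sample on the round cork disc side by side flat in the middle part of the press's bed, leaving the other links off it. Hold the wooden tamper in line with the bed and centred on it, press it squarely down on them until the bed bottoms out level, and keep it down for about two seconds. Then put the tamper back upright on the silicone mat and put all the pressed links into the white ceramic dish; the other links stay on the table, and leave the samples and everything else alone.

Things in the scene. Friction and masses are not known exactly. Their poses are not given: they have to be found in the camera images.
- ilink1: loose flat wooden pendant link, 64 (its x) x 40 (y) x 12 mm, 30 g; origin at its centre (6 mm above what it lies on), z up. A web 16 mm wide runs the full length; I-shape: at each end a 12 mm long piece sticks out 12 mm on BOTH sides. The middle 40 mm is bare web, to be gripped by its 16 mm width. Same after a half turn; either face may be up. May be absent
- ilink2: loose flat wooden pendant link, 64 (its x) x 40 (y) x 12 mm, 30 g; origin at its centre (6 mm above what it lies on), z up. A web 16 mm wide runs the full length; I-shape: at each end a 12 mm long piece sticks out 12 mm on BOTH sides. The middle 40 mm is bare web, to be gripped by its 16 mm width. Same after a half turn; either face may be up. May be absent
- ilink3: loose flat wooden pendant link, 64 (its x) x 40 (y) x 12 mm, 30 g; origin at its centre (6 mm above what it lies on), z up. A web 16 mm wide runs the full length; I-shape: at each end a 12 mm long piece sticks out 12 mm on BOTH sides. The middle 40 mm is bare web, to be gripped by its 16 mm width. Same after a half turn; either face may be up. May be absent
- zlink1: loose flat wooden pendant link, 64 (its x) x 40 (y) x 12 mm, 30 g; origin at its centre (6 mm above what it lies on), z up. A web 16 mm wide runs the full length; Z-shape: at each end a 12 mm long piece sticks out 12 mm on ONE side (+y at the +x end, -y at the -x end). The middle 40 mm is bare web, to be gripped by its 16 mm width. Same after a half turn; either face may be up. May be absent
- zlink2: loose flat wooden pendant link, 64 (its x) x 40 (y) x 12 mm, 30 g; origin at its centre (6 mm above what it lies on), z up. A web 16 mm wide runs the full length; Z-shape: at each end a 12 mm long piece sticks out 12 mm on ONE side (+y at the +x end, -y at the -x end). The middle 40 mm is bare web, to be gripped by its 16 mm width. Same after a half turn; either face may be up. May be absent
- zlink3: loose flat wooden pendant link, 64 (its x) x 40 (y) x 12 mm, 30 g; origin at its centre (6 mm above what it lies on), z up. A web 16 mm wide runs the full length; Z-shape: at each end a 12 mm long piece sticks out 12 mm on ONE side (+y at the +x end, -y at the -x end). The middle 40 mm is bare web, to be gripped by its 16 mm width. Same after a half turn; either face may be up. May be absent
- imaster: a sample link of the I-shape, same size and wood as the I-shaped links. It lies either on the cork sample disc (then the I-shape is wanted) or on the spare tile (then it means nothing). Leave it there. Origin: its centre
- zmaster: a sample link of the Z-shape, same size and wood as the Z-shaped links. It lies either on the cork sample disc (then the Z-shape is wanted) or on the spare tile (then it means nothing). Leave it there. Origin: its centre
- sample_card: fixed round cork sample disc, 100 mm across, 8 mm thick, on the table beyond the loose links; origin at the centre of its underside
- spare_tile: fixed square ceramic tile, 90 x 90 x 8 mm, on which the sample that is not wanted today is parked; origin at the centre of its underside
- press: fixed grey base of the spring press, foot 125 (x) x 190 (y) x 12 mm with a block on it under the bed; origin at the centre of its underside; carries the sprung bed, whose edge has a skirt
- bed_top (a point): centre of the top face of the press's sprung aluminium bed, flat 104 (x) x 174 (y) mm inside a lip 6 mm high and 3 mm thick; its axes are the bed's, z up. It stands 52 mm above the table at rest and goes 12 mm straight down to the stop. It also rocks a little on springs (4 N m/rad about its x and y) when pressed off centre
- press_slide (a joint): how far the bed is pressed down, m: 0 = up at rest, 0.012 = bottomed out. Spring 1000 N/m, preloaded: it starts to move at about 3.5 N and bottoms at about 15.5 N of load in all (the tamper's and links' weight counts)
- tamper: wooden tamper: flat plate 80 (x) x 140 (y) x 12 mm with an upright grip block on top, 60 (x) x 24 (y) mm, from 12 to 52 mm above the underside; 0.4 kg give or take 20 percent; origin at the centre of its underside, z up. Stands on the mat; pinch the block across its 24 mm
- mat: fixed dark silicone bead mat block, 110 (x) x 170 (y) x 12 mm, the tamper's place; origin at the centre of its underside
- canister: closed steel bead canister, 90 mm across and 98 mm high, with an arched handle: a fixed wooden bar along its x, 94 long, 14 x 14 mm thick, centred 145 mm above the underside, 40 mm free below it; 0.32 kg give or take 20 percent; origin at the centre of its underside. Starts on the press's bed
- coaster: fixed round cork coaster, 120 mm across, 6 mm thick, beside the press; origin at the centre of its underside
- dish: fixed round white ceramic spoon rest used as a dish: flat inner floor about 150 mm across, 5 mm above the table, low rim 18 mm high and 180 mm across; origin at the centre of its underside
- opener: bystander: steel jump-ring opener, 117 mm long, lying flat; origin under the middle of its handle
- bead_jar: bystander: jar of beads, 60 mm across, 70 mm high; origin at the centre of its underside
- wire_spool: bystander: copper wire spool, 60 mm across, 38 mm high; origin at the centre of its underside
- glue_brush: bystander: glue brush 160 mm long, lying; origin under its middle
Not all that is in view belongs to the job. Leave any grey look-alike of the ilink1 alone.

How it is judged:
On the way, in this order (a step that is already met when the one before it is completed fails the run):
1. the canister stands released on the coaster (horizontal distance between canister and coaster below 0.025 m and angle between canister's own z axis and vertical below 0.08 rad and height (world z) of canister between 0.001 and 0.011 m and contact force between the fingers and canister below 0.1 N), for 0.3 s.
2. all links of the sample's shape lie flat on the press's bed, and no other link does (((horizontal distance between imaster and sample_card below 0.05 m and (x of ilink1 in the frame of bed_top between -0.026 and 0.026 m and y of ilink1 in the frame of bed_top between -0.062 and 0.062 m and z of ilink1 in the frame of bed_top between 0.001 and 0.011 m and angle between the z axis of ilink1 and the z axis of bed_top, either way round below 0.12 rad) and (x of ilink2 in the frame of bed_top between -0.026 and 0.026 m and y of ilink2 in the frame of bed_top between -0.062 and 0.062 m and z of ilink2 in the frame of bed_top between 0.001 and 0.011 m and angle between the z axis of ilink2 and the z axis of bed_top, either way round below 0.12 rad) and (x of ilink3 in the frame of bed_top between -0.026 and 0.026 m and y of ilink3 in the frame of bed_top between -0.062 and 0.062 m and z of ilink3 in the frame of bed_top between 0.001 and 0.011 m and angle between the z axis of ilink3 and the z axis of bed_top, either way round below 0.12 rad) and height (world z) of zlink1 below 0.03 m and height (world z) of zlink2 below 0.03 m and height (world z) of zlink3 below 0.03 m) or (horizontal distance between zmaster and sample_card below 0.05 m and (x of zlink1 in the frame of bed_top between -0.026 and 0.026 m and y of zlink1 in the frame of bed_top between -0.062 and 0.062 m and z of zlink1 in the frame of bed_top between 0.001 and 0.011 m and angle between the z axis of zlink1 and the z axis of bed_top, either way round below 0.12 rad) and (x of zlink2 in the frame of bed_top between -0.026 and 0.026 m and y of zlink2 in the frame of bed_top between -0.062 and 0.062 m and z of zlink2 in the frame of bed_top between 0.001 and 0.011 m and angle between the z axis of zlink2 and the z axis of bed_top, either way round below 0.12 rad) and (x of zlink3 in the frame of bed_top between -0.026 and 0.026 m and y of zlink3 in the frame of bed_top between -0.062 and 0.062 m and z of zlink3 in the frame of bed_top between 0.001 and 0.011 m and angle between the z axis of zlink3 and the z axis of bed_top, either way round below 0.12 rad) and height (world z) of ilink1 below 0.03 m and height (world z) of ilink2 below 0.03 m and height (world z) of ilink3 below 0.03 m))), for 0.3 s.
3. the held tamper, square and centred on the links, keeps the bed bottomed out and level for a second (value of joint press_slide above 0.0105 m and angle between bed_top's own z axis and vertical below 0.05 rad and angle between tamper's own z axis and vertical below 0.07 rad and x of tamper in the frame of bed_top between -0.018 and 0.018 m and y of tamper in the frame of bed_top between -0.018 and 0.018 m and z of tamper in the frame of bed_top between 0.006 and 0.018 m and angle between the y axis of tamper and the y axis of bed_top, either way round below 0.2 rad and contact force between the fingers and tamper above 1 N and ((horizontal distance between imaster and sample_card below 0.05 m and (x of ilink1 in the frame of bed_top between -0.026 and 0.026 m and y of ilink1 in the frame of bed_top between -0.062 and 0.062 m and z of ilink1 in the frame of bed_top between 0.001 and 0.011 m and angle between the z axis of ilink1 and the z axis of bed_top, either way round below 0.12 rad) and (x of ilink2 in the frame of bed_top between -0.026 and 0.026 m and y of ilink2 in the frame of bed_top between -0.062 and 0.062 m and z of ilink2 in the frame of bed_top between 0.001 and 0.011 m and angle between the z axis of ilink2 and the z axis of bed_top, either way round below 0.12 rad) and (x of ilink3 in the frame of bed_top between -0.026 and 0.026 m and y of ilink3 in the frame of bed_top between -0.062 and 0.062 m and z of ilink3 in the frame of bed_top between 0.001 and 0.011 m and angle between the z axis of ilink3 and the z axis of bed_top, either way round below 0.12 rad) and height (world z) of zlink1 below 0.03 m and height (world z) of zlink2 below 0.03 m and height (world z) of zlink3 below 0.03 m) or (horizontal distance between zmaster and sample_card below 0.05 m and (x of zlink1 in the frame of bed_top between -0.026 and 0.026 m and y of zlink1 in the frame of bed_top between -0.062 and 0.062 m and z of zlink1 in the frame of bed_top between 0.001 and 0.011 m and angle between the z axis of zlink1 and the z axis of bed_top, either way round below 0.12 rad) and (x of zlink2 in the frame of bed_top between -0.026 and 0.026 m and y of zlink2 in the frame of bed_top between -0.062 and 0.062 m and z of zlink2 in the frame of bed_top between 0.001 and 0.011 m and angle between the z axis of zlink2 and the z axis of bed_top, either way round below 0.12 rad) and (x of zlink3 in the frame of bed_top between -0.026 and 0.026 m and y of zlink3 in the frame of bed_top between -0.062 and 0.062 m and z of zlink3 in the frame of bed_top between 0.001 and 0.011 m and angle between the z axis of zlink3 and the z axis of bed_top, either way round below 0.12 rad) and height (world z) of ilink1 below 0.03 m and height (world z) of ilink2 below 0.03 m and height (world z) of ilink3 below 0.03 m))), for 1 s.
At the end, for the whole second after the job is handed in: Matching links rest in the dish (centres within 75 mm of its centre, under 45 mm high), the others on the table; canister on the coaster within 25 mm of its centre; tamper upright on the mat, centre within 50 x 70 mm of the mat's; bed up; all at rest (((horizontal distance between imaster and sample_card below 0.05 m and (horizontal distance between ilink1 and dish below 0.075 m and height (world z) of ilink1 below 0.045 m and linear speed of ilink1 below 0.03 m/s) and (horizontal distance between ilink2 and dish below 0.075 m and height (world z) of ilink2 below 0.045 m and linear speed of ilink2 below 0.03 m/s) and (horizontal distance between ilink3 and dish below 0.075 m and height (world z) of ilink3 below 0.045 m and linear speed of ilink3 below 0.03 m/s) and (height (world z) of zlink1 below 0.016 m and horizontal distance between zlink1 and dish above 0.1 m) and (height (world z) of zlink2 below 0.016 m and horizontal distance between zlink2 and dish above 0.1 m) and (height (world z) of zlink3 below 0.016 m and horizontal distance between zlink3 and dish above 0.1 m)) or (horizontal distance between zmaster and sample_card below 0.05 m and (horizontal distance between zlink1 and dish below 0.075 m and height (world z) of zlink1 below 0.045 m and linear speed of zlink1 below 0.03 m/s) and (horizontal distance between zlink2 and dish below 0.075 m and height (world z) of zlink2 below 0.045 m and linear speed of zlink2 below 0.03 m/s) and (horizontal distance between zlink3 and dish below 0.075 m and height (world z) of zlink3 below 0.045 m and linear speed of zlink3 below 0.03 m/s) and (height (world z) of ilink1 below 0.016 m and horizontal distance between ilink1 and dish above 0.1 m) and (height (world z) of ilink2 below 0.016 m and horizontal distance between ilink2 and dish above 0.1 m) and (height (world z) of ilink3 below 0.016 m and horizontal distance between ilink3 and dish above 0.1 m))) and horizontal distance between canister and coaster below 0.025 m and angle between each of canister, tamper's own z axis and vertical below 0.08 rad and height (world z) of canister between 0.001 and 0.011 m and x of tamper in the frame of mat between -0.05 and 0.05 m and y of tamper in the frame of mat between -0.07 and 0.07 m and height (world z) of tamper between 0.006 and 0.018 m and linear speed of each of tamper, canister below 0.03 m/s and value of joint press_slide below 0.004 m); the robot touches nothing.
It fails at once if the canister is tipped over (angle between canister's own z axis and vertical above 0.7 rad).
It fails at once if a sample is moved from its place (distance of any of imaster, zmaster from where it was at the start of the episode above 0.02 m).
It fails at once if a bystander on the table is disturbed (distance of any of opener, bead_jar, wire_spool, glue_brush from where it was at the start of the episode above 0.03 m).
Of ilink1, ilink2, ilink3 only 2 to 3 are there at a start; the rules pass over those that are not, and their reading is None.
Of zlink1, zlink2, zlink3 only 2 to 3 are there at a start; the rules pass over those that are not, and their reading is None.
At some moment in a run one of ilink1, ilink2, ilink3, zlink1, zlink2, zlink3, tamper may be knocked a few centimetres aside while the robot is not near it.
It also fails if it takes over 210 s, if anything falls off the work surface, if the arm or the gripper's body presses on something with over 40 N, if the wrist force passes 120 N, or if a joint passes its speed limit or range.

### The arm

A 7-joint arm with a two-finger parallel gripper is mounted at the origin on the work surface. World frame = base frame: x ahead of the robot, y to its left, z up, the work surface at z = 0. Lengths are in m, angles in rad, forces in N, time in s.
With the tool pointing down it reaches from about 0.35 to 0.9 m from the base axis. Payload 8.1 kg.
Tool frame: the origin (TCP) lies on the centre line of the jaws, within the pads' length; the fingertips stand 14 mm ahead of it and the grasp point (between the pads) lies 5 mm behind it; z points along the fingers, y is the direction in which the jaws open and shut (so a half turn about z gives the same grasp; the last joint's range is limited). The gripper opens to 92 mm and grips with 3 to 60 N. Pads are 19 mm wide; open, the fingers measure 130 mm over their backs; the gripper's body (75 mm by 190 mm) begins 47 mm behind the grasp point.
Start: joints at [-1.404, 0.434, 0.025, 1.573, -0.012, 1.134, -0.075], TCP at [0.167, 0.602, 0.241] pointing down, gripper open.
Joint ranges: [-2.62, 2.62], [-0.44, 2.09], [-1.27, 1.32], [0.08, 2.57], [-1.32, 4.46], [0.12, 2], [-2.74, 2.74]. Speed limits (rad/s): [2.22, 2.22, 3.01, 3.01, 3.14, 3.14, 3.14].

### API

Orientations are given as a rotation vector (axis times angle).
In Python, from cell import observe, eyes, arm gives the robot as it stands.
- The arm moves only by the tool step_arm, never from a script. Its argument "series" is a list that holds one entry, the list of rows, each a list of 5 numbers: the finger opening in m, from 0 to 0.0918, then the shift along the world's x, y, z in m, then the turn about the world's z in degrees. In form: [[[hand, dx, dy, dz, spin], ...]]. A call has 1 to 20 rows; each row is the pose to reach, as a shift and turn from the pose measured when the call began; what a row does not reach only later rows make up. A row lasts 1/12 s, in which the tool goes at most 41.7 mm and 7.16 degrees, less where a joint would pass 70% of its speed; a pose out of reach is approached as far as the arm can. A call with a gripper value outside its range is refused whole. The fingers move at their own pace and stop on an object; "squeeze" is the grip in N (left out, the last holds). Time passes only in rows, so rows that repeat a pose let the fingers close. It gives the time, the measured TCP pose, the force and the opening at its end, in the units of the state.
- observe(): the state, without advancing time (a new reading comes with each control period).
- eyes.get_image(name): name is "scene" or "side" or "wrist"; returns (picture, depth): 384x512x3 uint8, red, green, blue; 384x512 float32, m along the optical axis (not along the pixel's ray), 0 where there is no reading.
- eyes.camera_params(name): a dict with "intrinsics" (3x3 intrinsics, pixels), "position" and "attitude" of the camera in the world. Camera axes: x right, y down, z forward; pixel columns grow to the right and rows downward; lengths in m; the calibration is good to about 2 mm. A picture is of the moment at which its call begins: read the wrist's pose just before it. camera_params takes no time and is no camera call; for the wrist camera it gives the pose at the moment of the call.
- arm.sign_off(): hands the job in, once; it reports no verdict.
The state is a dict: "clock": time; "joints": joint angles; "dq": joint speeds; "joint_efforts": joint torques, N m; "position": TCP position; "ee_rot": TCP orientation; "force": force on the tool from outside, world axes, zero at the start; "ft_torque": the same for the moment, N m; "width": opening from 0.0 (shut) to 1.0 (fully open).
Only numpy, scipy, OpenCV 4.12 (cv2) and the standard library are available. Lean on these libraries where they do the work, as an engineer would, in place of code of your own. Each camera call takes 0.05 s, during which the arm holds its last target.

## Working session

There is one attempt and no reset: what is moved stays moved. The work goes in short steps, Python scripts to look and compute and a tool call to move; the robot and the scene stay as the last step left them, time stands still between calls to the robot, and variables do not carry over. Pictures are saved under pics/ and viewed, and the job is handed in when it is done.

Besides the shell and the picture viewer there is one more tool, called after "Request:" in YAML: its name, and indented under it one key for each argument. step_arm: Moves the arm, as the interface text tells. Its arguments: {"type":"object","properties":{"series":{"type":"array"},"squeeze":{"type":"number"}},"required":["series"]}

```bash
ls; mkdir -p pics; cat > h.py <<'E'
import numpy as np, cv2
from cell import observe, eyes, arm
from scipy.spatial.transform import Rotation as R
def cam(name):
    p=eyes.camera_params(name); return p
def shot(name,tag):
    p=eyes.camera_params(name)
    im,d=eyes.get_image(name)
    cv2.imwrite(f'pics/{tag}.png',cv2.cvtColor(im,cv2.COLOR_RGB2BGR))
    np.savez(f'pics/{tag}.npz',im=im,d=d,K=p['intrinsics'],t=p['position'],a=np.array(p['attitude']))
    return im,d,p
E
python3 - <<'E'
from h import *
print(observe())
for n in ['scene','side','wrist']:
    im,d,p=shot(n,n+'0'); print(n,p, d.min(),d.max())
E
```

```text
pics
{'clock': 0.0, 'joints': array([-1.40360468,  0.43526597,  0.02496045,  1.57410574, -0.01155701,
        1.13399323, -0.07510803]), 'dq': array([-2.29759057e-05,  1.66748613e-03, -8.09889012e-05, -1.15266513e-03,
       -2.95491410e-04,  7.18217307e-04,  4.43201458e-04]), 'joint_efforts': array([-6.19582206e-04, -6.67852378e+01,  9.84436311e-01, -3.14458394e+01,
       -6.06432371e-02,  4.25976701e-02,  1.54101986e-04]), 'position': array([0.16651013, 0.60189824, 0.23991478]), 'ee_rot': array([-4.22573697e-01, -3.11300392e+00,  2.55705293e-03]), 'force': array([ 0.85018942,  0.84609726, -0.46177312]), 'ft_torque': array([-0.01564625,  0.0078657 , -0.01619369]), 'width': 1.0000504152089371}
scene {'intrinsics': array([[495.38204617,   0.        , 258.0972611 ],
       [  0.        , 495.38204617, 182.87873635],
       [  0.        ,   0.        ,   1.        ]]), 'position': array([ 1.21030561, -1.00088323,  1.24154428]), 'attitude': array([-2.26714366, -0.6626909 ,  0.30286741])} 0.0 3.9988453
side {'intrinsics': array([[462.20040702,   0.        , 253.05975062],
       [  0.        , 462.20040702, 191.0930899 ],
       [  0.        ,   0.        ,   1.        ]]), 'position': array([0.24956483, 0.92914801, 0.90787951]), 'attitude': array([-0.42174596,  2.68871141, -1.26544646])} 0.0 3.995433
wrist {'intrinsics': array([[329.11304396,   0.        , 251.85423468],
       [  0.        , 329.11304396, 188.99181435],
       [  0.        ,   0.        ,   1.        ]]), 'position': array([0.09571027, 0.6210143 , 0.38357886]), 'attitude': array([2.31761831, 1.76258694, 0.24256873])} 0.0 1.2248327
```

View pics/scene0.png

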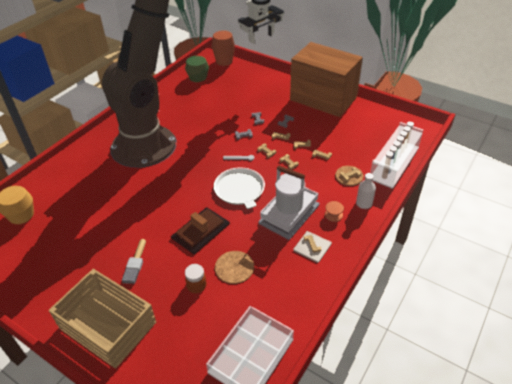

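View pics/side0.png

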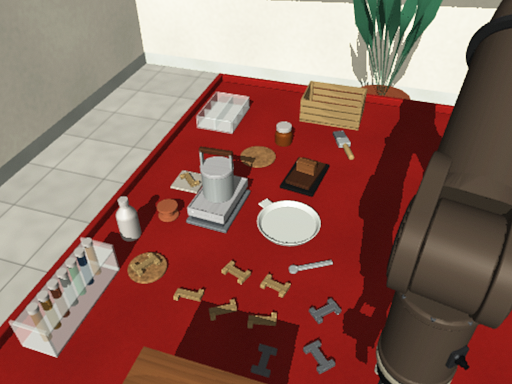

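View pics/wrist0.png

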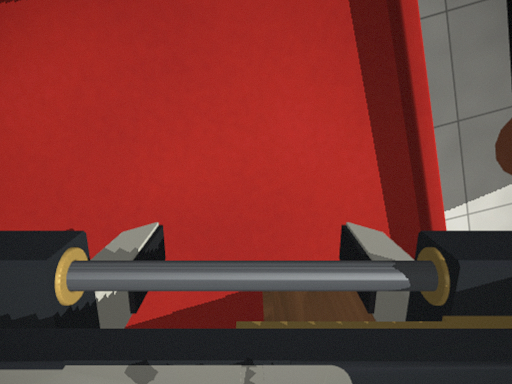

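The scene view shows the canister on the press at about (290,195), the dish at (240,187), the mat and tamper at (200,230), the coaster at (235,267), the cork sample disc at (350,175) and the tile at (312,247). The loose links are around (260–320,120–160), with three grey decoys at about (245–285,120–135). I'll reproject to a top-down map.

```bash
cat >> h.py <<'E'
def load(tag):
    z=np.load(f'pics/{tag}.npz'); return z
def cloud(tag):
    z=load(tag); d=z['d']; K=z['K']; v,u=np.mgrid[:d.shape[0],:d.shape[1]]
    P=np.stack([(u-K[0,2])/K[0,0]*d,(v-K[1,2])/K[1,1]*d,d],-1)
    M=R.from_rotvec(z['a']).as_matrix()
    return P@M.T+z['t']
def ortho(tag,zp,x0,x1,y0,y1,s):
    """plane-rectify image at height zp; out px: col=(y1-y)*s, row=(x1-x)*s (x up, y left)"""
    z=load(tag); M=R.from_rotvec(z['a']).as_matrix()
    H,W=int((x1-x0)*s),int((y1-y0)*s)
    r,c=np.mgrid[:H,:W]; X=np.stack([x1-r/s,y1-c/s,np.full(r.shape,zp)],-1)
    q=(X-z['t'])@M; u=q[...,0]/q[...,2]*z['K'][0,0]+z['K'][0,2]; v=q[...,1]/q[...,2]*z['K'][1,1]+z['K'][1,2]
    return cv2.remap(z['im'][...,::-1].copy(),u.astype(np.float32),v.astype(np.float32),cv2.INTER_LINEAR)
def grid(im,x0,x1,y0,y1,s,st):
    im=im.copy()
    for x in np.arange(np.ceil(x0/st)*st,x1,st):
        r=int((x1-x)*s); cv2.line(im,(0,r),(im.shape[1],r),(255,255,0),1); cv2.putText(im,f'{x:.2f}',(0,r),0,.35,(255,255,255),1)
    for y in np.arange(np.ceil(y0/st)*st,y1,st):
        c=int((y1-y)*s); cv2.line(im,(c,0),(c,im.shape[0]),(255,255,0),1); cv2.putText(im,f'{y:.2f}',(c,10),0,.35,(255,255,255),1)
    return im
E
python3 - <<'E'
from h import *
for t in ['scene0','side0']:
    P=cloud(t); 
    z=load(t)
    for (u,v) in ([(290,195),(240,187),(200,230),(235,267),(350,175),(312,247),(265,150),(120,320)] if t=='scene0' else [(216,165),(290,225),(258,156),(305,167),(148,267),(187,182)]):
        print(t,u,v,P[v,u].round(3))
    b=(0.1,0.9,-.75,.45); s=500
    o=ortho(t,0.0,*b,s); cv2.imwrite(f'pics/o_{t}.png',grid(o,*b,s,.1))
E
```

```text
scene0 290 195 [ 0.691 -0.054  0.142]
scene0 240 187 [0.455 0.005 0.003]
scene0 200 230 [ 0.469 -0.242  0.022]
scene0 235 267 [ 0.642 -0.293  0.009]
scene0 350 175 [0.765 0.252 0.019]
scene0 312 247 [ 0.806 -0.108  0.018]
scene0 265 150 [0.428 0.213 0.013]
scene0 120 320 [ 0.472 -0.613  0.006]
side0 216 165 [ 0.671 -0.017  0.152]
side0 290 225 [0.448 0.003 0.006]
side0 258 156 [ 0.636 -0.292  0.005]
side0 305 167 [ 0.459 -0.216  0.052]
side0 148 267 [0.753 0.268 0.012]
side0 187 182 [ 0.806 -0.089  0.006]
```

View pics/o_scene0.png

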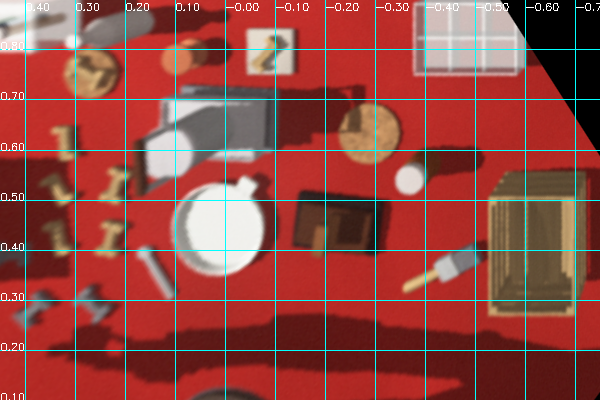

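View pics/o_side0.png

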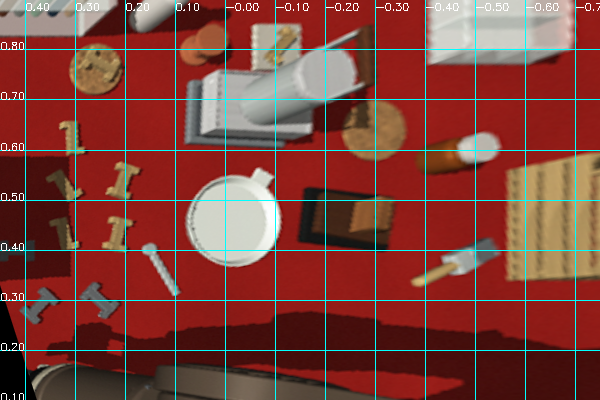

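```bash
python3 - <<'E'
from h import *
b=(0.36,0.72,.16,.40); s=1600
for t in ['scene0','side0']:
    o=ortho(t,0.012,*b,s); cv2.imwrite(f'pics/L_{t}.png',grid(o,*b,s,.05))
b=(0.7,0.88,-.15,.34); s=1600
for t in ['scene0','side0']:
    o=ortho(t,0.020,*b,s); cv2.imwrite(f'pics/S_{t}.png',grid(o,*b,s,.05))
a=[cv2.imread(f'pics/L_{t}.png') for t in ['scene0','side0']]; cv2.imwrite('pics/L.png',np.hstack(a))
a=[cv2.imread(f'pics/S_{t}.png') for t in ['scene0','side0']]; cv2.imwrite('pics/S.png',np.vstack(a))
E
```

```text
(no output)
```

View pics/L.png

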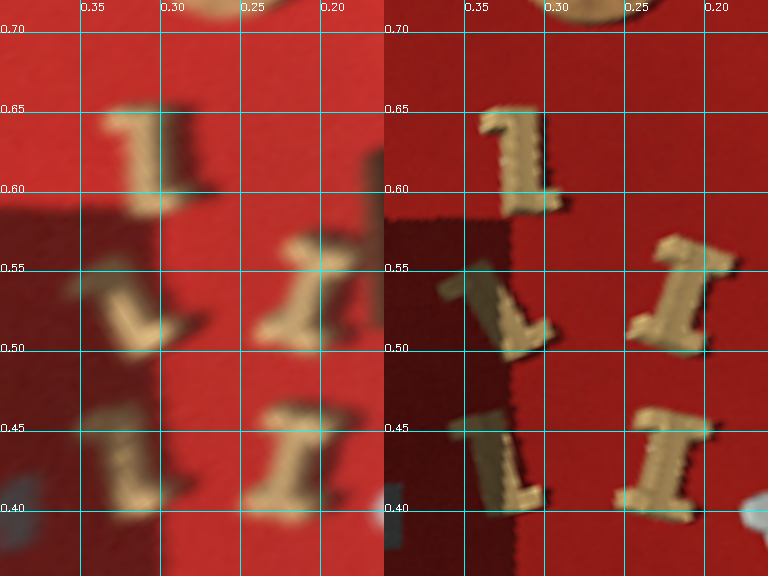

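View pics/S.png

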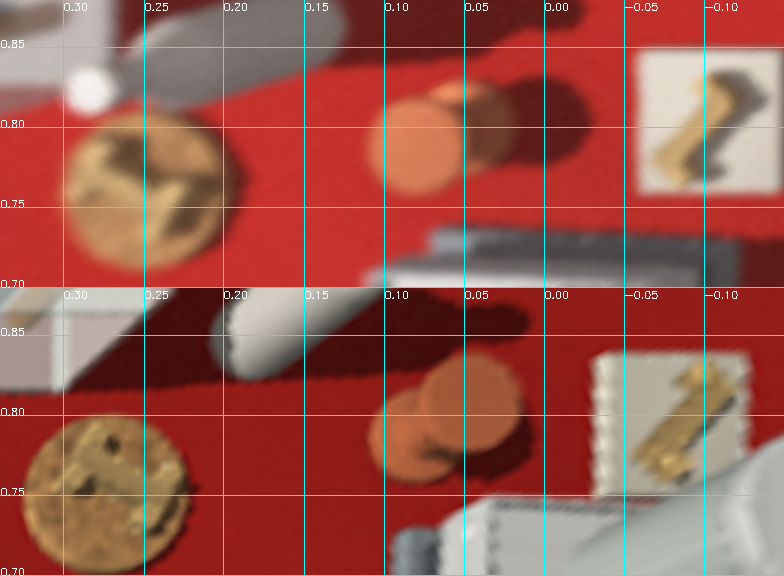

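```bash
python3 - <<'E'
from h import *
for t in ['scene0','side0']:
    P=cloud(t).reshape(-1,3)
    m=(abs(P[:,0]-.66)<.12)&(abs(P[:,1]+.0)<.14)
    h=P[m]; b=h[(h[:,2]>.187)&(h[:,2]<.23)]
    print(t,'bar',len(b),b.min(0).round(3),b.max(0).round(3),b.mean(0).round(3))
    if len(b)>3:
        c,sz,an=cv2.minAreaRect((b[:,:2]*1000).astype(np.float32)); print(c,sz,an)
    l=h[(h[:,2]>.144)&(h[:,2]<.158)]
    print('lid',len(l),cv2.minEnclosingCircle((l[:,:2]*1000).astype(np.float32)),np.median(l[:,2]), l.mean(0))
    hist,e=np.histogram(h[:,2],np.arange(0,.22,.004)); print([(round(a,3),c) for a,c in zip(e,hist) if c>15])
    l=h[(h[:,2]>.046)&(h[:,2]<.062)]
    print('bed',len(l),cv2.minAreaRect((l[:,:2]*1000).astype(np.float32)))
E
```

```text
scene0 bar 166 [ 0.621 -0.027  0.187] [ 0.717 -0.004  0.21 ] [ 0.67  -0.017  0.2  ]
(669.4677734375, -17.249122619628906) (95.45106506347656, 19.969696044921875) 4.65522575378418
lid 440 ((668.101318359375, -15.605524063110352), 49.31709289550781) 0.14958697518601816 [ 0.66911141 -0.02246356  0.14973421]
[(np.float64(0.0), np.int64(763)), (np.float64(0.004), np.int64(279)), (np.float64(0.008), np.int64(214)), (np.float64(0.012), np.int64(180)), (np.float64(0.016), np.int64(68)), (np.float64(0.02), np.int64(28)), (np.float64(0.028), np.int64(26)), (np.float64(0.032), np.int64(50)), (np.float64(0.036), np.int64(61)), (np.float64(0.04), np.int64(46)), (np.float64(0.044), np.int64(89)), (np.float64(0.048), np.int64(266)), (np.float64(0.052), np.int64(285)), (np.float64(0.056), np.int64(128)), (np.float64(0.06), np.int64(50)), (np.float64(0.064), np.int64(24)), (np.float64(0.068), np.int64(23)), (np.float64(0.072), np.int64(21)), (np.float64(0.076), np.int64(23)), (np.float64(0.08), np.int64(26)), (np.float64(0.084), np.int64(26)), (np.float64(0.088), np.int64(17)), (np.float64(0.092), np
[... 1940 characters left out ...]
float64(0.104), np.int64(32)), (np.float64(0.108), np.int64(40)), (np.float64(0.112), np.int64(35)), (np.float64(0.116), np.int64(33)), (np.float64(0.12), np.int64(40)), (np.float64(0.124), np.int64(37)), (np.float64(0.128), np.int64(37)), (np.float64(0.132), np.int64(35)), (np.float64(0.136), np.int64(21)), (np.float64(0.14), np.int64(30)), (np.float64(0.144), np.int64(67)), (np.float64(0.148), np.int64(373)), (np.float64(0.152), np.int64(129)), (np.float64(0.192), np.int64(32)), (np.float64(0.196), np.int64(39)), (np.float64(0.2), np.int64(72)), (np.float64(0.204), np.int64(66))]
bed 1003 ((666.3233032226562, -10.135345458984375), (188.8510284423828, 112.21177673339844), 86.64778137207031)
```

Request:
step_arm:
  series:
    - [[0.0918,0,0,0.1,0],[0.0918,0,0,0.14,0],[0.0918,0.05,-0.05,0.16,10],[0.0918,0.1,-0.1,0.16,19],[0.0918,0.2,-0.2,0.16,19],[0.0918,0.33,-0.3,0.16,19],[0.0918,0.33,-0.3,0.16,19],[0.0918,0.33,-0.3,0.16,19],[0.0918,0.33,-0.3,0.16,19],[0.0918,0.33,-0.3,0.16,19],[0.0918,0.33,-0.3,0.16,19],[0.0918,0.33,-0.3,0.16,19],[0.0918,0.33,-0.3,0.16,19],[0.0918,0.33,-0.3,0.16,19],[0.0918,0.33,-0.3,0.16,19],[0.0918,0.33,-0.3,0.16,19]]

```text
clock: 1.48
position: [0.4964, 0.3019, 0.3998]
ee_rot: [0.095, -3.139, 0.002]
force: [-0.8, 0.4, -0.6]
width: 0.999
```

```bash
cat >> h.py <<'E'
def st():
    s=observe(); M=R.from_rotvec(s['ee_rot']).as_matrix(); y=np.degrees(np.arctan2(M[1,1],M[0,1]))
    print('t',round(s['clock'],2),'pos',s['position'].round(4),'yaxis',round(y,1),'tilt',np.degrees(np.arccos(-M[2,2])).round(2),'F',s['force'].round(1),'w',round(s['width']*.0918,4),'q',s['joints'].round(2))
    return s
E
python3 - <<'E'
from h import *
st(); im,d,p=shot('wrist','w1'); print(p['position'],R.from_rotvec(p['attitude']).as_matrix().round(2))
E
```

```text
t 1.48 pos [0.4964 0.3019 0.3998] yaxis 93.5 tilt 0.08 F [-0.8  0.4 -0.6] w 0.0917 q [-0.77  0.28  0.19  1.42 -0.05  1.45  1.04]
[0.42318051 0.29704969 0.54336076] [[-0.06  0.96  0.27]
 [ 1.    0.06  0.01]
 [-0.    0.27 -0.96]]
```

View pics/w1.png

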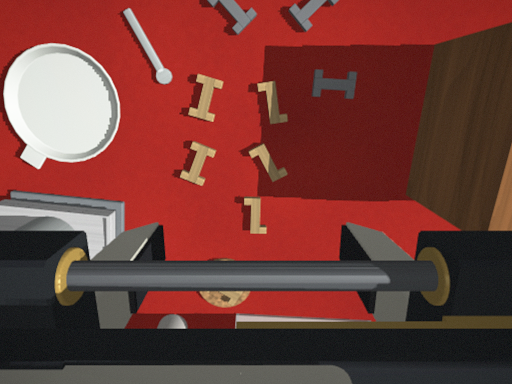

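The wrist view shows two I links at (205,97) and (198,163), three Z links at (272,102), (268,163) and (255,215), and the grey decoys. Next I'll move where I can see the samples, press and coaster.

Request:
step_arm:
  series:
    - [[0.0918,0.2,-0.25,0.0,0],[0.0918,0.2,-0.25,0.0,0],[0.0918,0.2,-0.25,0.0,0],[0.0918,0.2,-0.25,0.0,0],[0.0918,0.2,-0.25,0.0,0],[0.0918,0.2,-0.25,0.0,0],[0.0918,0.2,-0.25,0.0,0],[0.0918,0.2,-0.25,0.0,0],[0.0918,0.2,-0.25,0.0,0],[0.0918,0.2,-0.25,0.0,0],[0.0918,0.2,-0.25,0.0,0]]

```text
clock: 2.45
position: [0.6952, 0.0555, 0.3994]
ee_rot: [0.103, -3.138, -0.001]
force: [-0.1, 0.5, 0.6]
width: 1.001
```

```bash
python3 - <<'E'
from h import *
st(); im,d,p=shot('wrist','w2')
big=cv2.resize(im[60:230,:,::-1],None,fx=1.5,fy=1.5,interpolation=cv2.INTER_CUBIC); cv2.imwrite('pics/w2z.png',big)
E
```

```text
t 2.45 pos [0.6952 0.0555 0.3994] yaxis 93.8 tilt 0.1 F [-0.1  0.5  0.6] w 0.0919 q [-0.32  0.51  0.3   1.1  -0.14  1.56  1.59]
```

View pics/w2.png

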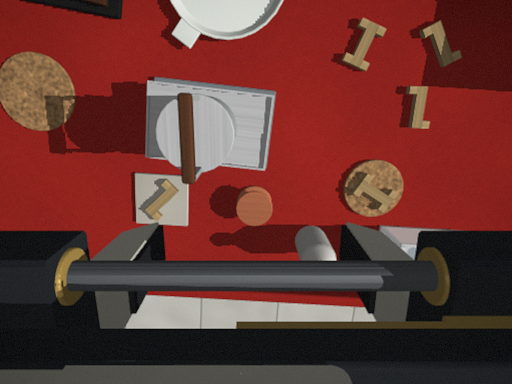

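View pics/w2z.png

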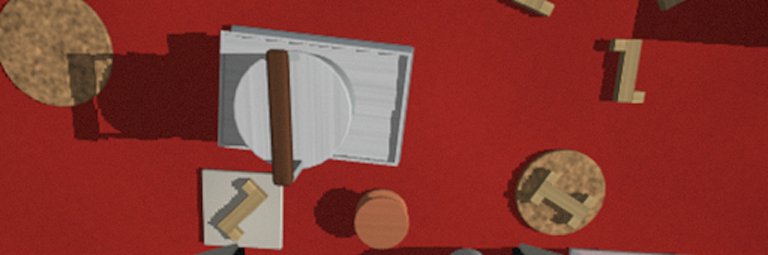

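```bash
python3 - <<'E'
from h import *
im=load('w2')['im'][...,::-1]
a=cv2.resize(im[150:225,330:415],None,fx=5,fy=5,interpolation=cv2.INTER_CUBIC);b=cv2.resize(im[160:235,125:195],None,fx=5,fy=5,interpolation=cv2.INTER_CUBIC)
h=375; cv2.imwrite('pics/w2s.png',np.hstack([a,b]))
P=cloud('w2').reshape(-1,3)
m=(abs(P[:,0]-.66)<.12)&(abs(P[:,1]+.0)<.14); h=P[m]
b=h[(h[:,2]>.19)&(h[:,2]<.22)]; print('bar',len(b),b.mean(0),np.median(b[:,2]),cv2.minAreaRect((b[:,:2]*1000).astype(np.float32)))
l=h[(h[:,2]>.140)&(h[:,2]<.16)]; print('lid',len(l),np.median(l[:,2]),cv2.minEnclosingCircle((l[:,:2]*1000).astype(np.float32)))
l=h[(h[:,2]>.046)&(h[:,2]<.066)]; print('bed',len(l),np.median(l[:,2]),cv2.minAreaRect((l[:,:2]*1000).astype(np.float32)))
l=h[(h[:,2]>.055)&(h[:,2]<.066)]; print('lip',len(l),np.median(l[:,2]),cv2.minAreaRect((l[:,:2]*1000).astype(np.float32)))
b2=(0.36,0.86,-.40,.40); 
o=ortho('w2',0.006,*b2,900); cv2.imwrite('pics/ow2.png',grid(o,*b2,900,.05))
E
```

```text
bar 1345 [ 0.66636488 -0.01490643  0.20236489] 0.20299800197332168 ((668.32568359375, -15.901717185974121), (92.79375457763672, 14.457419395446777), 3.2511279582977295)
lid 3697 0.1493970310514992 ((668.5949096679688, -15.719090461730957), 46.84724807739258)
bed 4779 0.05172594453490992 ((667.6533203125, -12.110198974609375), (180.51036071777344, 110.17239379882812), 87.21855926513672)
lip 796 0.05735723345543578 ((667.6533203125, -12.110198974609375), (180.51036071777344, 110.17239379882812), 87.21855926513672)
```

View pics/w2s.png

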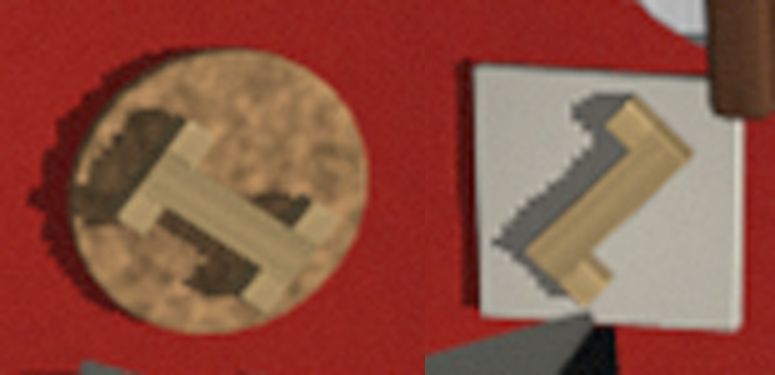

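View pics/ow2.png

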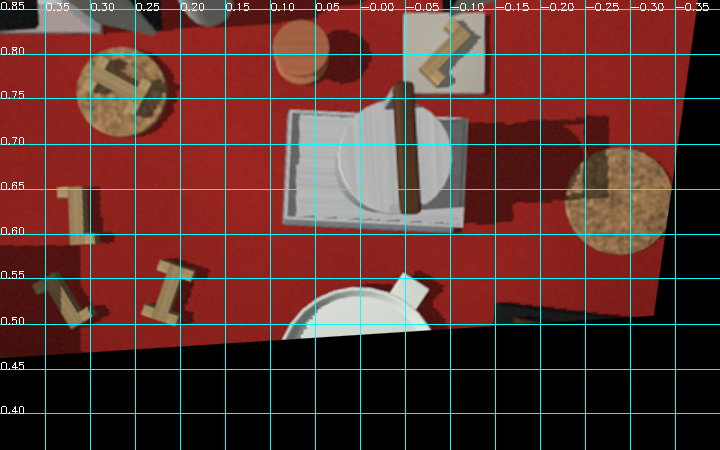

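The disc sample is an I and the tile sample is a Z, so I links are wanted, and there are two of them. The bed centre is at (0.668,-0.012) with a yaw of -2.8°. The handle is at (0.668,-0.0155,0.197).

Request:
step_arm:
  series:
    - [[0.0918,-0.027,-0.071,0,0],[0.0918,-0.027,-0.071,-0.04,0],[0.0918,-0.027,-0.071,-0.08,0],[0.0918,-0.027,-0.071,-0.12,0],[0.0918,-0.027,-0.071,-0.16,0],[0.0918,-0.027,-0.071,-0.19,0],[0.0918,-0.027,-0.071,-0.207,0],[0.0918,-0.027,-0.071,-0.207,0],[0.0918,-0.027,-0.071,-0.207,0]]
  squeeze: 30

```text
clock: 3.25
position: [0.6676, -0.013, 0.1929]
ee_rot: [0.108, -3.137, -0.002]
force: [0.6, 0.6, 0.5]
width: 0.997
```

Request:
step_arm:
  series:
    - [[0.0,0,0,0,0],[0.0,0,0,0,0],[0.0,0,0,0,0],[0.0,0,0,0,0],[0.0,0,0,0,0],[0.0,0,0,0,0],[0.0,0,0,0,0],[0.0,0,0,0,0]]

```text
clock: 3.92
position: [0.6676, -0.0132, 0.1929]
ee_rot: [0.108, -3.137, -0.002]
force: [-0.8, -1.0, 0.1]
width: 0.467
```

Request:
step_arm:
  series:
    - [[0.0,0,0,0,0],[0.0,0,0,0,0],[0.0,0,0,0,0],[0.0,0,0,0,0],[0.0,0,0,0,0],[0.0,0,0,0,0],[0.0,0,0,0,0],[0.0,0,0,0,0]]

```text
clock: 4.58
position: [0.6675, -0.0133, 0.1929]
ee_rot: [0.108, -3.137, -0.002]
force: [0.1, -1.3, 0.3]
width: 0.149
```

Request:
step_arm:
  series:
    - [[0.0,0,0,0.01,0],[0.0,0,0,0.03,0],[0.0,0,0,0.05,0],[0.0,0,0,0.07,0],[0.0,0,0,0.07,0]]

```text
clock: 5.0
position: [0.6694, -0.0133, 0.2677]
ee_rot: [-0.108, 3.136, 0.002]
force: [0.4, 0.3, -1.7]
width: 0.151
```

```bash
python3 - <<'E'
from h import *
st(); im,d,p=shot('wrist','w3')
P=cloud('w3')
hsv=cv2.cvtColor(im,cv2.COLOR_RGB2HSV)
m=(abs(P[...,0]-.64)<.1)&(abs(P[...,1]+.29)<.1)&(hsv[...,0]>9)&(hsv[...,0]<25)&(P[...,2]<.02)&(P[...,2]>-.01)
q=P[m]; print(len(q),q.mean(0),q.min(0),q.max(0))
if len(q): print(cv2.minEnclosingCircle((q[:,:2]*1000).astype(np.float32)))
E
```

```text
t 5.0 pos [ 0.6694 -0.0133  0.2677] yaxis 93.9 tilt 0.25 F [ 0.4  0.3 -1.7] w 0.0139 q [-0.24  0.49  0.29  1.43 -0.15  1.23  1.7 ]
6465 [ 0.63610447 -0.27838461  0.00535226] [ 0.57752703 -0.32559219 -0.00199465] [ 0.69786954 -0.2297465   0.00850903]
((638.2514038085938, -289.90386962890625), 61.52654266357422)
```

View pics/w3.png

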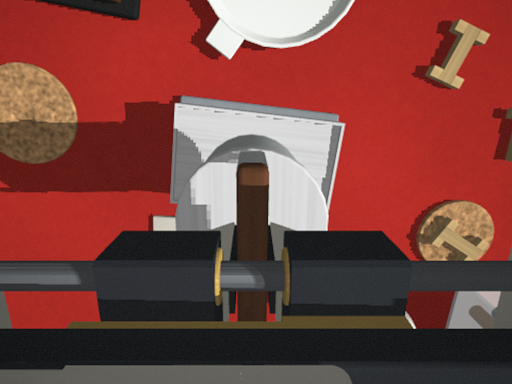

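Request:
step_arm:
  series:
    - [[0.0,-0.004,-0.035,0,0],[0.0,-0.008,-0.07,0,0],[0.0,-0.012,-0.105,0,0],[0.0,-0.016,-0.14,0,0],[0.0,-0.02,-0.175,0,0],[0.0,-0.025,-0.21,-0.01,0],[0.0,-0.029,-0.245,-0.03,0],[0.0,-0.032,-0.276,-0.05,0],[0.0,-0.032,-0.276,-0.075,0],[0.0,-0.032,-0.276,-0.095,0],[0.0,-0.032,-0.276,-0.11,0],[0.0,-0.032,-0.276,-0.115,0],[0.0,-0.032,-0.276,-0.115,0],[0.0,-0.032,-0.276,-0.115,0]]

```text
clock: 6.22
position: [0.6363, -0.289, 0.1497]
ee_rot: [-0.108, 3.139, 0.003]
force: [-0.0, -0.2, -1.8]
width: 0.149
```

```bash
python3 - <<'E'
from h import *
st(); shot('scene','s3'); shot('side','d3')
for t in ['s3','d3']:
    P=cloud(t).reshape(-1,3); m=(abs(P[:,0]-.64)<.09)&(abs(P[:,1]+.29)<.09); h=P[m]
    l=h[(h[:,2]>.095)&(h[:,2]<.12)]; print(len(l),np.median(l[:,2]),cv2.minEnclosingCircle((l[:,:2]*1000).astype(np.float32)))
im=np.hstack([cv2.resize(load(t)['im'][...,::-1][r:r+130,c:c+130],(390,390),interpolation=cv2.INTER_CUBIC) for t,r,c in [('s3',170,160),('d3',70,200)]]); cv2.imwrite('pics/c3.png',im)
E
```

```text
t 6.22 pos [ 0.6363 -0.289   0.1497] yaxis 93.9 tilt 0.12 F [-0.  -0.2 -1.8] w 0.0137 q [ 0.17  0.64  0.3   1.49 -0.21  1.04  2.16]
414 0.1065476841127787 ((640.37109375, -288.2881774902344), 49.29279327392578)
410 0.10799757424864109 ((638.115966796875, -286.3778076171875), 48.86473083496094)
```

View pics/c3.png

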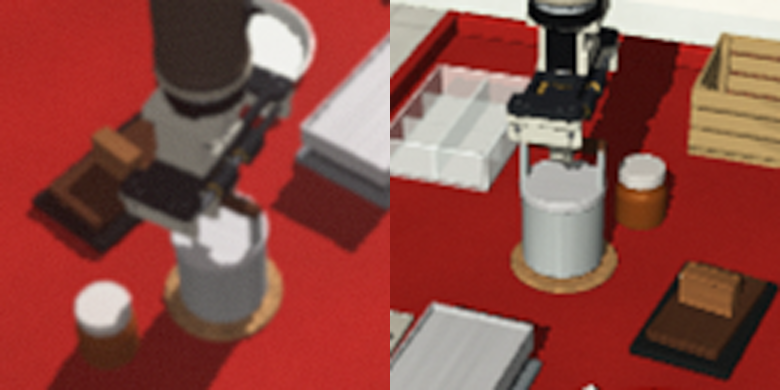

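Both views show the canister centred over the coaster, about 3 mm above it. I'll lower it the rest of the way and release.

Request:
step_arm:
  series:
    - [[0.0,0,0,-0.002,0],[0.0,0,0,-0.004,0],[0.0,0,0,-0.004,0],[0.0,0,0,-0.004,0]]

```text
clock: 6.65
position: [0.6373, -0.2891, 0.147]
ee_rot: [-0.109, 3.137, 0.002]
force: [0.6, 1.6, 2.8]
width: 0.151
```

Contact is made: the z force changed sign. Releasing.

Request:
step_arm:
  series:
    - [[0.05,0,0,0,0],[0.05,0,0,0,0],[0.05,0,0,0,0],[0.05,0,0,0,0],[0.05,0,0,0,0],[0.05,0,0,0,0],[0.05,0,0,0.02,0],[0.05,0,0,0.06,0],[0.05,0,0,0.1,0],[0.05,0,0,0.14,0],[0.05,0,0,0.18,0],[0.05,0,0,0.22,0]]

```text
clock: 7.65
position: [0.6368, -0.289, 0.3692]
ee_rot: [-0.108, 3.136, 0.001]
force: [1.4, 0.5, -1.1]
width: 0.547
```

```bash
python3 - <<'E'
from h import *
st(); shot('scene','s4'); shot('side','d4'); im,d,p=shot('wrist','w4')
for t in ['s4','d4','w4']:
    P=cloud(t).reshape(-1,3); m=(abs(P[:,0]-.64)<.09)&(abs(P[:,1]+.29)<.09); h=P[m]
    l=h[(h[:,2]>.095)&(h[:,2]<.12)]
    if len(l): print(len(l),np.median(l[:,2]),cv2.minEnclosingCircle((l[:,:2]*1000).astype(np.float32)))
E
```

```text
t 7.65 pos [ 0.6368 -0.289   0.3692] yaxis 94.0 tilt 0.19 F [ 1.4  0.5 -1.1] w 0.0502 q [ 0.16  0.51  0.35  1.17 -0.17  1.49  2.12]
552 0.10396497575682762 ((639.3656616210938, -289.2352294921875), 48.216941833496094)
416 0.1048709768491769 ((637.5685424804688, -288.1253356933594), 49.87509536743164)
3272 0.10338412159735155 ((638.7528076171875, -290.0459289550781), 46.87410354614258)
```

View pics/w4.png

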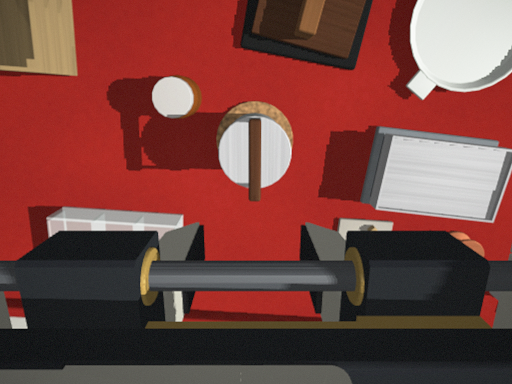

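View pics/d4.png

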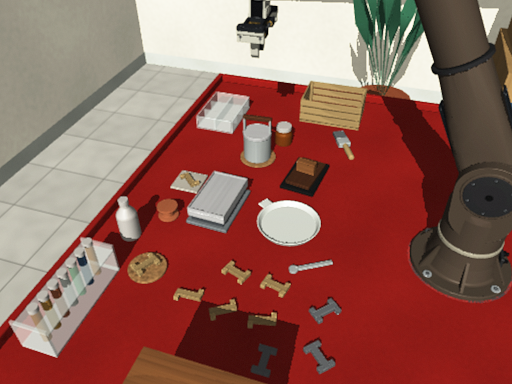

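The canister stands centred on the coaster, at (0.6385,-0.2895) against (0.638,-0.289). Now the links.

Request:
step_arm:
  series:
    - [[0.05,-0.1,0.48,-0.05,-20],[0.05,-0.1,0.48,-0.05,-20],[0.05,-0.1,0.48,-0.05,-20],[0.05,-0.1,0.48,-0.05,-20],[0.05,-0.1,0.48,-0.05,-20],[0.05,-0.1,0.48,-0.05,-20],[0.05,-0.1,0.48,-0.05,-20],[0.05,-0.1,0.48,-0.05,-20],[0.05,-0.1,0.48,-0.05,-20],[0.05,-0.1,0.48,-0.05,-20],[0.05,-0.1,0.48,-0.05,-20],[0.05,-0.1,0.48,-0.05,-20],[0.05,-0.1,0.48,-0.05,-20],[0.05,-0.1,0.48,-0.05,-20],[0.05,-0.1,0.48,-0.05,-20]]

```text
clock: 9.05
position: [0.5381, 0.1891, 0.3206]
ee_rot: [0.437, 3.103, -0.008]
force: [0.3, -0.8, 0.4]
width: 0.55
```

```bash
cat >> h.py <<'E'
def links(tag,box,zlo,zhi,minpx=60):
    """wood-coloured blobs in height band: centre, rect"""
    z=load(tag); im=z['im']; P=cloud(tag); hsv=cv2.cvtColor(im,cv2.COLOR_RGB2HSV).astype(int)
    m=(P[...,0]>box[0])&(P[...,0]<box[1])&(P[...,1]>box[2])&(P[...,1]<box[3])&(P[...,2]>zlo)&(P[...,2]<zhi)&(hsv[...,0]>10)&(hsv[...,0]<32)&(hsv[...,1]>60)
    n,lab=cv2.connectedComponents(m.astype(np.uint8))
    for i in range(1,n):
        k=lab==i
        if k.sum()<minpx: continue
        q=P[k]; c,sz,an=cv2.minAreaRect((q[:,:2]*1000).astype(np.float32))
        if sz[0]<sz[1]: an+=90
        an=(an+90)%180-90
        v,u=np.nonzero(k)
        print(tag,'px',(int(u.mean()),int(v.mean())),k.sum(),'c',np.round(c,1),'size',np.round(sorted(sz),1),'longaxis',round(an,1),'ztop',np.median(q[:,2]).round(4))
E
python3 - <<'E'
from h import *
st(); shot('wrist','w5'); shot('scene','s5')
for t in ['w5','s5']: links(t,(.3,.72,.1,.42),.004,.022)
E
```

```text
t 9.05 pos [0.5381 0.1891 0.3206] yaxis 74.0 tilt 0.56 F [ 0.3 -0.8  0.4] w 0.0505 q [-0.63  0.29  0.25  1.61 -0.07  1.25  0.93]
w5 px (334, 36) 932 c [430.7 328. ] size [28.9 68.9] longaxis 25.1 ztop 0.0113
w5 px (255, 60) 1002 c [429.5 222.4] size [39.4 63.4] longaxis -12.5 ztop 0.0113
w5 px (349, 111) 772 c [526.9 327.8] size [28.4 70.6] longaxis 43.6 ztop 0.0114
w5 px (268, 141) 825 c [535.  212.2] size [38.7 63.6] longaxis -19.1 ztop 0.0113
w5 px (352, 179) 677 c [619.4 312.2] size [28.2 70.4] longaxis 15.5 ztop 0.0112
s5 px (280, 135) 63 c [430.  325.1] size [30.8 66.7] longaxis 22.1 ztop 0.0108
s5 px (301, 143) 62 c [526.7 323.6] size [27.2 60. ] longaxis 44.2 ztop 0.0104
s5 px (266, 149) 86 c [430.2 220.8] size [39.9 69.3] longaxis -14.0 ztop 0.0113
s5 px (321, 153) 76 c [621.1 308.4] size [32.6 67.8] longaxis 18.1 ztop 0.01
s5 px (288, 161) 94 c [533.5 210.5] size [40.1 70.4] longaxis -22.4 ztop 0.0105
```

View pics/w5.png

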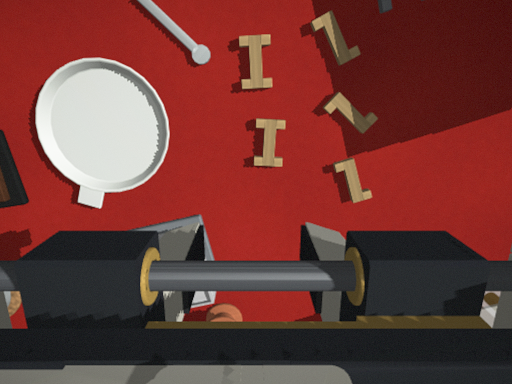

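Request:
step_arm:
  series:
    - [[0.05,-0.003,0.023,-0.04,-3],[0.05,-0.003,0.023,-0.08,-3],[0.05,-0.003,0.023,-0.12,-3],[0.05,-0.003,0.023,-0.16,-3],[0.05,-0.003,0.023,-0.2,-3],[0.05,-0.003,0.023,-0.24,-3],[0.05,-0.003,0.023,-0.27,-3],[0.05,-0.003,0.023,-0.27,-3],[0.05,-0.003,0.023,-0.27,-3]]
  squeeze: 20

```text
clock: 9.9
position: [0.5353, 0.2093, 0.0505]
ee_rot: [0.526, 3.09, -0.011]
force: [0.8, 0.2, 1.1]
width: 0.541
```

```bash
python3 - <<'E'
from h import *
st(); shot('wrist','w6'); shot('side','d6')
links('d6',(.3,.72,.1,.42),.004,.022,30)
E
```

```text
t 9.9 pos [0.5353 0.2093 0.0505] yaxis 70.7 tilt 0.56 F [0.8 0.2 1.1] w 0.0496 q [-0.6   0.58  0.19  1.9  -0.15  0.67  0.9 ]
d6 px (161, 271) 73 c [713.6 266.9] size [11.2 61.6] longaxis -89.4 ztop 0.0083
d6 px (240, 274) 166 c [529.1 215.6] size [39.2 54. ] longaxis -17.2 ztop 0.0121
d6 px (275, 285) 267 c [430.9 224.3] size [41.9 68.5] longaxis -13.2 ztop 0.0122
d6 px (188, 294) 232 c [619.8 312.6] size [32.2 67.4] longaxis 13.1 ztop 0.0125
d6 px (222, 309) 255 c [526.4 329.2] size [30.1 68.1] longaxis 42.0 ztop 0.0121
d6 px (262, 319) 264 c [429.7 329.6] size [29.3 67.5] longaxis 24.9 ztop 0.0124
```

View pics/w6.png

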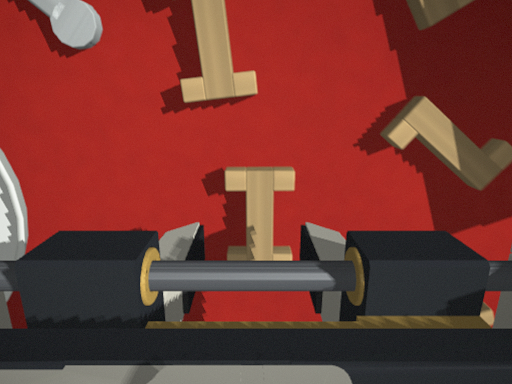

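The link web at (260,215) lies between the jaws. Closing on it.

Request:
step_arm:
  series:
    - [[0.05,0,0.003,-0.02,0],[0.05,0,0.003,-0.034,0],[0.05,0,0.003,-0.034,0],[0.0,0,0.003,-0.034,0],[0.0,0,0.003,-0.034,0],[0.0,0,0.003,-0.034,0],[0.0,0,0.003,-0.034,0],[0.0,0,0.003,-0.034,0],[0.0,0,0.003,-0.034,0],[0.0,0,0.003,-0.034,0],[0.0,0,0.003,-0.034,0]]

```text
clock: 10.92
position: [0.5376, 0.2139, 0.0196]
ee_rot: [0.524, 3.086, -0.005]
force: [-1.3, -0.9, 6.2]
width: 0.169
```

```bash
python3 - <<'E'
from h import *
st()
E
```

```text
t 10.92 pos [0.5376 0.2139 0.0196] yaxis 70.7 tilt 0.7 F [-1.3 -0.9  6.2] w 0.0156 q [-0.6   0.63  0.17  1.91 -0.16  0.61  0.91]
```

Request:
step_arm:
  series:
    - [[0.0,0,0,0.04,0],[0.0,0,0,0.08,0],[0.0,0.02,-0.03,0.1,4],[0.0,0.04,-0.06,0.1,8],[0.0,0.06,-0.09,0.1,12],[0.0,0.08,-0.12,0.1,16.5],[0.0,0.1,-0.15,0.1,16.5],[0.0,0.12,-0.18,0.1,16.5],[0.0,0.133,-0.196,0.1,16.5],[0.0,0.133,-0.196,0.09,16.5],[0.0,0.133,-0.196,0.07,16.5],[0.0,0.133,-0.196,0.062,16.5],[0.0,0.133,-0.196,0.062,16.5]]

```text
clock: 12.0
position: [0.6684, 0.0185, 0.0789]
ee_rot: [0.074, 3.134, -0.002]
force: [0.2, 0.1, -1.0]
width: 0.168
```

```bash
python3 - <<'E'
from h import *
st(); shot('wrist','w7'); shot('side','d7')
E
```

```text
t 12.0 pos [0.6684 0.0185 0.0789] yaxis 87.3 tilt 0.41 F [ 0.2  0.1 -1. ] w 0.0154 q [-0.2   0.66  0.14  1.63 -0.11  0.85  1.51]
```

View pics/w7.png

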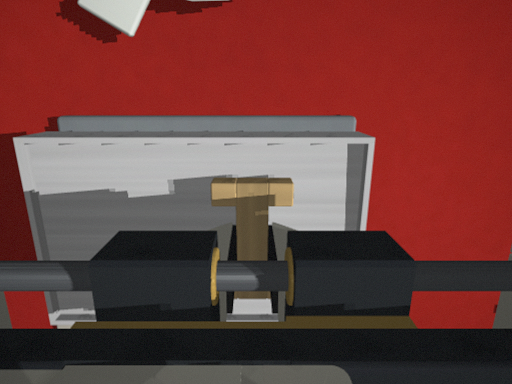

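View pics/d7.png

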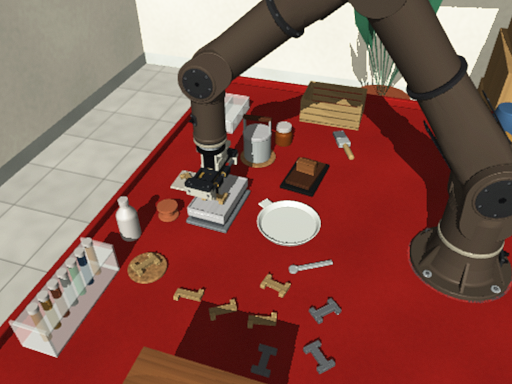

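Request:
step_arm:
  series:
    - [[0.0,0,0,-0.004,0],[0.0,0,0,-0.008,0],[0.0,0,0,-0.008,0],[0.032,0,0,-0.008,0],[0.032,0,0,-0.008,0],[0.032,0,0,-0.008,0],[0.032,0,0,-0.008,0],[0.032,0,0,0.0,0],[0.032,0,0,0.03,0],[0.032,0,0,0.07,0],[0.04,0,0,0.1,0],[0.05,0,0,0.1,0]]

```text
clock: 13.1
position: [0.6738, 0.0185, 0.1895]
ee_rot: [0.074, 3.119, 0.0]
force: [1.3, -0.7, 0.6]
width: 0.448
```

```bash
python3 - <<'E'
from h import *
st(); shot('wrist','w8'); links('w8',(.58,.75,-.12,.1),.054,.085)
E
```

```text
t 13.1 pos [0.6738 0.0185 0.1895] yaxis 87.3 tilt 1.27 F [ 1.3 -0.7  0.6] w 0.0411 q [-0.21  0.54  0.16  1.53 -0.09  1.05  1.49]
w8 px (251, 172) 2244 c [667.2  18. ] size [39.5 63.5] longaxis -3.5 ztop 0.0633
```

View pics/w8.png

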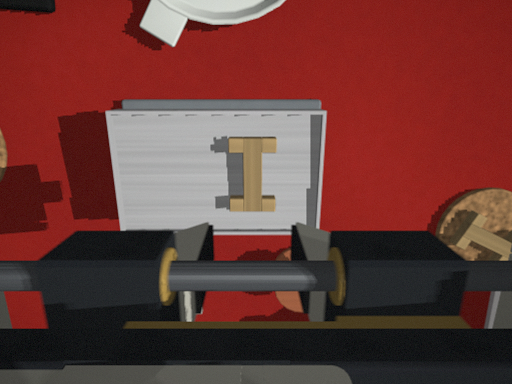

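Request:
step_arm:
  series:
    - [[0.05,-0.03,0.025,0.03,0],[0.05,-0.06,0.05,0.03,-4],[0.05,-0.09,0.075,0.03,-9.8],[0.05,-0.12,0.1,0.03,-9.8],[0.05,-0.15,0.125,0.03,-9.8],[0.05,-0.18,0.15,0.03,-9.8],[0.05,-0.21,0.175,0.0,-9.8],[0.05,-0.244,0.204,-0.03,-9.8],[0.05,-0.244,0.204,-0.07,-9.8],[0.05,-0.244,0.204,-0.11,-9.8],[0.05,-0.244,0.204,-0.135,-9.8],[0.05,-0.244,0.204,-0.135,-9.8],[0.05,-0.244,0.204,-0.135,-9.8]]

```text
clock: 14.23
position: [0.4272, 0.2215, 0.0503]
ee_rot: [0.341, 3.108, -0.008]
force: [-1.1, 0.4, 0.8]
width: 0.546
```

```bash
python3 - <<'E'
from h import *
st(); shot('wrist','w9'); shot('scene','s9');links('s9',(.38,.50,.16,.28),.004,.022,30);links('w9',(.38,.50,.16,.28),.004,.022,30)
E
```

```text
t 14.23 pos [0.4272 0.2215 0.0503] yaxis 77.5 tilt 0.91 F [-1.1  0.4  0.8] w 0.0501 q [-0.67  0.47  0.09  2.13 -0.05  0.54  0.81]
s9 px (266, 150) 78 c [429.  220.2] size [38.7 65.7] longaxis -10.7 ztop 0.0105
w9 px (256, 210) 3551 c [424.6 224.2] size [39.3 54.5] longaxis -12.9 ztop 0.0114
```

View pics/w9.png

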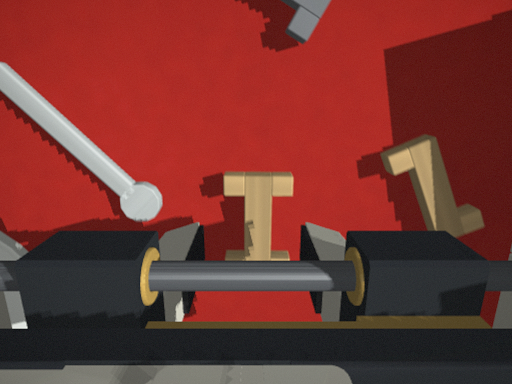

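Request:
step_arm:
  series:
    - [[0.042,0.002,0.001,0,0],[0.042,0.002,0.001,-0.02,0],[0.042,0.002,0.001,-0.032,0],[0.042,0.002,0.001,-0.032,0],[0.0,0.002,0.001,-0.032,0],[0.0,0.002,0.001,-0.032,0],[0.0,0.002,0.001,-0.032,0],[0.0,0.002,0.001,-0.032,0],[0.0,0.002,0.001,-0.032,0],[0.0,0.002,0.001,-0.032,0],[0.0,0.002,0.001,-0.032,0]]

```text
clock: 15.25
position: [0.4321, 0.224, 0.0215]
ee_rot: [0.341, 3.102, -0.0]
force: [-1.1, -1.8, 8.7]
width: 0.169
```

```bash
python3 - <<'E'
from h import *
st()
E
```

```text
t 15.25 pos [0.4321 0.224  0.0215] yaxis 77.4 tilt 1.2 F [-1.1 -1.8  8.7] w 0.0155 q [-0.66  0.52  0.08  2.14 -0.06  0.47  0.81]
```

Request:
step_arm:
  series:
    - [[0.0,0,0,0.04,0],[0.0,0,0,0.08,0],[0.0,0.025,-0.03,0.1,4],[0.0,0.05,-0.06,0.11,9.8],[0.0,0.075,-0.09,0.11,9.8],[0.0,0.1,-0.12,0.11,9.8],[0.0,0.125,-0.15,0.11,9.8],[0.0,0.15,-0.18,0.11,9.8],[0.0,0.175,-0.21,0.11,9.8],[0.0,0.2,-0.24,0.11,9.8],[0.0,0.236,-0.266,0.11,9.8],[0.0,0.236,-0.266,0.11,9.8],[0.0,0.236,-0.266,0.08,9.8],[0.0,0.236,-0.266,0.062,9.8],[0.0,0.236,-0.266,0.062,9.8]]

```text
clock: 16.5
position: [0.6652, -0.042, 0.0794]
ee_rot: [0.076, 3.127, 0.002]
force: [-0.9, 0.5, -1.7]
width: 0.168
```

```bash
python3 - <<'E'
from h import *
st(); shot('wrist','w10')
E
```

```text
t 16.5 pos [ 0.6652 -0.042   0.0794] yaxis 87.2 tilt 0.8 F [-0.9  0.5 -1.7] w 0.0154 q [-0.08  0.65  0.11  1.64 -0.09  0.84  1.58]
```

View pics/w10.png

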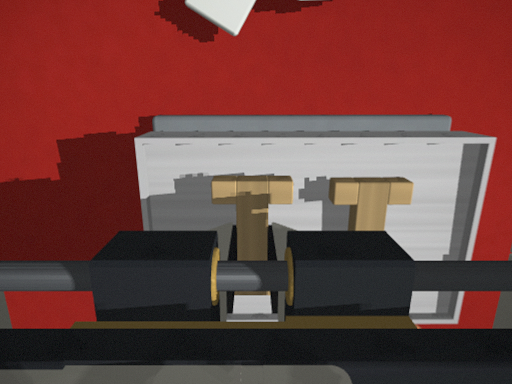

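Request:
step_arm:
  series:
    - [[0.0,0.001,0,-0.004,0],[0.0,0.001,0,-0.008,0],[0.0,0.001,0,-0.008,0],[0.03,0.001,0,-0.008,0],[0.03,0.001,0,-0.008,0],[0.03,0.001,0,-0.008,0],[0.03,0.001,0,-0.008,0],[0.03,0,0,0.0,0],[0.03,0,0,0.03,0],[0.03,0,0,0.07,0],[0.04,0,0,0.11,0],[0.06,0,0,0.15,0],[0.06,0,0,0.15,0]]

```text
clock: 17.63
position: [0.6702, -0.0423, 0.2416]
ee_rot: [0.076, 3.111, 0.003]
force: [2.3, -0.5, 0.6]
width: 0.493
```

```bash
python3 - <<'E'
from h import *
st(); shot('wrist','w11'); links('w11',(.58,.75,-.12,.1),.054,.085)
shot('scene','s11'); shot('side','d11')
links('s11',(.58,.75,-.12,.1),.054,.085,40)
for t,nm in [('w11','w'),('s11','s'),('d11','d')]:
    z=load(t);im=z['im'];P=cloud(t)
    m=(P[...,0]>.35)&(P[...,0]<.6)&(P[...,1]>-.36)&(P[...,1]<-.1)
    k=m&(P[...,2]>.04)&(P[...,2]<.075); q=P[k]; print(nm,'block',len(q)); 
    if len(q)>10: print(np.percentile(q[:,2],90).round(4),cv2.minAreaRect((q[:,:2]*1000).astype(np.float32)))
    k=m&(P[...,2]>.018)&(P[...,2]<.034); q=P[k]; print(nm,'plate',len(q)); 
    if len(q)>10: print(np.median(q[:,2]).round(4),cv2.minAreaRect((q[:,:2]*1000).astype(np.float32)))
E
```

```text
t 17.63 pos [ 0.6702 -0.0423  0.2416] yaxis 87.2 tilt 1.72 F [ 2.3 -0.5  0.6] w 0.0453 q [-0.1   0.49  0.13  1.48 -0.07  1.14  1.56]
w11 px (251, 159) 1608 c [664.7 -42.2] size [38.9 64.2] longaxis -2.8 ztop 0.0634
w11 px (312, 159) 1676 c [667.7  17.7] size [39.9 64.2] longaxis -2.7 ztop 0.0633
s11 px (294, 196) 124 c [668.   15.1] size [38.9 64.7] longaxis -3.8 ztop 0.0629
s11 px (283, 207) 137 c [664.5 -47.1] size [42.4 65.9] longaxis -6.9 ztop 0.0625
w block 132
0.0666 ((596.3382568359375, -277.9205017089844), (22.417463302612305, 1.908275842666626), 73.31095123291016)
w plate 166
0.0226 ((549.5796508789062, -229.98495483398438), (24.220632553100586, 150.5162353515625), 42.430301666259766)
s block 174
0.0656 ((459.4605407714844, -229.82411193847656), (26.936237335205078, 64.75371551513672), 79.7625503540039)
s plate 689
0.024 ((461.65850830078125, -234.76470947265625), (165.70050048828125, 92.1175765991211), 78.8224868774414)
d block 249
0.0665 ((516.9293823242188, -248.9242401123047), (42.86141586303711, 187.92779541015625), 67.44530487060547)
d plate 526
0.0246 ((509.4277038574219, -237.01553344726562), (150.67979431152344, 187.4792022705078), 78.94438934326172)
```

View pics/w11.png

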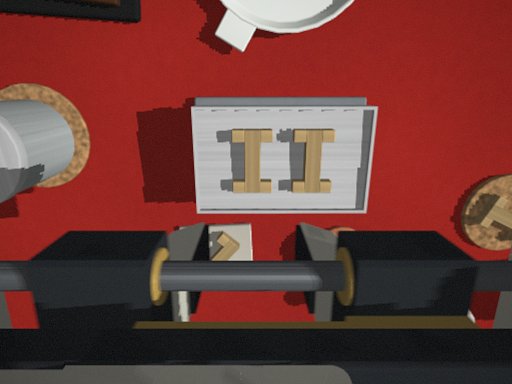

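Both I links lie flat, at (0.665,-0.042) and (0.668,0.018), matching the bed's yaw. On to the tamper.

Request:
step_arm:
  series:
    - [[0.06,-0.03,-0.03,0.03,0],[0.06,-0.06,-0.06,0.03,0],[0.06,-0.09,-0.09,0.03,-4],[0.06,-0.12,-0.12,0.03,-7.4],[0.06,-0.15,-0.15,0.03,-7.4],[0.06,-0.17,-0.18,0.03,-7.4],[0.06,-0.17,-0.18,0.03,-7.4],[0.06,-0.17,-0.18,0.03,-7.4],[0.06,-0.17,-0.18,0.03,-7.4],[0.06,-0.17,-0.18,0.03,-7.4],[0.06,-0.17,-0.18,0.03,-7.4]]

```text
clock: 18.7
position: [0.4969, -0.2204, 0.2618]
ee_rot: [0.273, 3.113, 0.002]
force: [0.3, 0.1, 0.4]
width: 0.652
```

```bash
cat >> h.py <<'E'
def tamp(t,box):
    z=load(t);P=cloud(t)
    m=(P[...,0]>box[0])&(P[...,0]<box[1])&(P[...,1]>box[2])&(P[...,1]<box[3])
    for nm,a,b in [('blocktop',.058,.075),('plate',.019,.03)]:
        q=P[m&(P[...,2]>a)&(P[...,2]<b)]
        if len(q)>10: print(t,nm,len(q),np.median(q[:,2]).round(4),cv2.minAreaRect((q[:,:2]*1000).astype(np.float32)))
E
python3 - <<'E'
from h import *
s=st(); print(R.from_rotvec(s['ee_rot']).as_matrix()[:,2]); shot('wrist','w12'); tamp('w12',(.36,.56,-.34,-.12)); tamp('s11',(.36,.56,-.34,-.12))
E
```

```text
t 18.7 pos [ 0.4969 -0.2204  0.2618] yaxis 80.0 tilt 0.95 F [0.3 0.1 0.4] w 0.0599 q [ 0.15  0.27  0.22  1.77 -0.07  1.09  1.79]
[ 1.66417874e-02 -3.03459750e-04 -9.99861470e-01]
w12 blocktop 1349 0.0632 ((458.0399169921875, -229.79229736328125), (23.6868953704834, 59.23121643066406), 79.724365234375)
w12 plate 7268 0.0234 ((458.5802917480469, -229.8175048828125), (140.4713134765625, 79.5804672241211), 79.92516326904297)
s11 blocktop 109 0.0635 ((459.4605407714844, -229.82411193847656), (26.936237335205078, 64.75371551513672), 79.7625503540039)
s11 plate 646 0.024 ((460.1513671875, -235.44857788085938), (159.55667114257812, 90.90641021728516), 82.25846862792969)
```

View pics/w12.png

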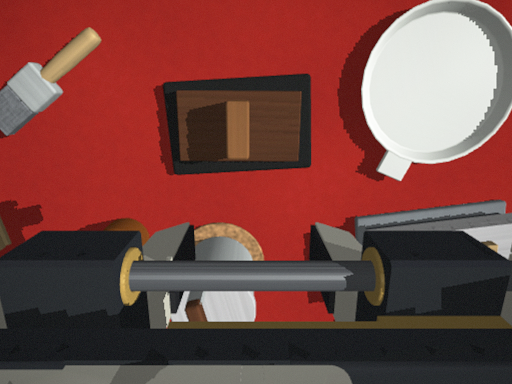

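Request:
step_arm:
  series:
    - [[0.06,-0.039,-0.0095,-0.03,0],[0.06,-0.039,-0.0095,-0.07,0],[0.06,-0.039,-0.0095,-0.11,0],[0.06,-0.039,-0.0095,-0.15,0],[0.06,-0.039,-0.0095,-0.18,0],[0.06,-0.039,-0.0095,-0.2,0],[0.06,-0.039,-0.0095,-0.216,0],[0.06,-0.039,-0.0095,-0.216,0],[0.06,-0.039,-0.0095,-0.216,0]]
  squeeze: 45

```text
clock: 19.5
position: [0.4579, -0.2293, 0.0453]
ee_rot: [0.272, 3.115, 0.003]
force: [0.4, 0.8, 0.7]
width: 0.652
```

```bash
python3 - <<'E'
from h import *
s=st(); shot('wrist','w13'); tamp('w13',(.36,.56,-.34,-.12))
shot('side','d13')
E
```

```text
t 19.5 pos [ 0.4579 -0.2293  0.0453] yaxis 80.0 tilt 0.86 F [0.4 0.8 0.7] w 0.0599 q [ 0.24  0.51  0.16  2.07 -0.16  0.56  1.91]
w13 blocktop 5889 0.0634 ((448.8229064941406, -231.00796508789062), (72.20797729492188, 68.07644653320312), 39.8265495300293)
w13 plate 17527 0.0235 ((458.5260925292969, -229.42501831054688), (139.861083984375, 80.35706329345703), 79.66449737548828)
```

View pics/w13.png

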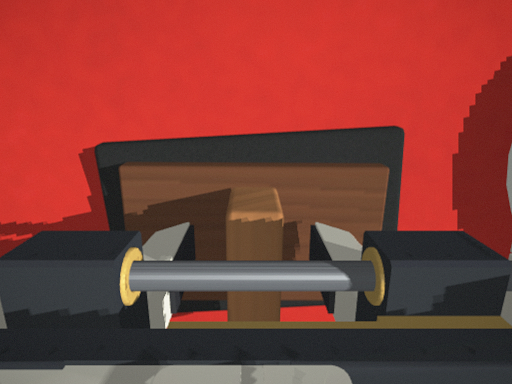

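The grip block sits centred between the jaws. Closing and lifting.

Request:
step_arm:
  series:
    - [[0.0,0,0,0,0],[0.0,0,0,0,0],[0.0,0,0,0,0],[0.0,0,0,0,0],[0.0,0,0,0,0],[0.0,0,0,0,0],[0.0,0,0,0,0],[0.0,0,0,0,0],[0.0,0,0,0,0],[0.0,0,0,0,0]]

```text
clock: 20.43
position: [0.459, -0.2297, 0.047]
ee_rot: [0.272, 3.112, 0.002]
force: [-0.5, 2.7, 5.1]
width: 0.257
```

Request:
step_arm:
  series:
    - [[0.0,0,0,0.02,0],[0.0,0,0,0.05,0],[0.0,0,0,0.08,0],[0.0,0,0,0.11,0],[0.0,0,0,0.14,0],[0.0,0,0,0.16,0],[0.0,0,0,0.16,0],[0.0,0,0,0.16,0]]

```text
clock: 21.1
position: [0.459, -0.2298, 0.207]
ee_rot: [0.272, 3.111, 0.001]
force: [-0.2, -0.0, -5.8]
width: 0.259
```

```bash
python3 - <<'E'
from h import *
s=st(); shot('side','d14'); shot('wrist','w14')
P=cloud('w14'); 
z=load('w14'); 
q=P[(P[...,2]>.13)&(P[...,2]<.165)&(abs(P[...,0]-.46)<.1)&(abs(P[...,1]+.23)<.1)]
print(len(q),np.median(q[:,2]),cv2.minAreaRect((q[:,:2]*1000).astype(np.float32)))
A=np.c_[q[:,:2]-q[:,:2].mean(0),np.ones(len(q))]; print(np.linalg.lstsq(A,q[:,2],rcond=None)[0])
E
```

```text
t 21.1 pos [ 0.459  -0.2298  0.207 ] yaxis 80.0 tilt 1.1 F [-0.2 -0.  -5.8] w 0.0238 q [ 0.19  0.28  0.22  1.92 -0.08  0.94  1.84]
0 nan ((0.0, 0.0), (0.0, 0.0), 0.0)
[0. 0. 0.]
  return _methods._mean(a, axis=axis, dtype=dtype,
  ret = ret.dtype.type(ret / rcount)
<stdin>:7: RuntimeWarning: Mean of empty slice.
  ret = um.true_divide(
```

View pics/d14.png

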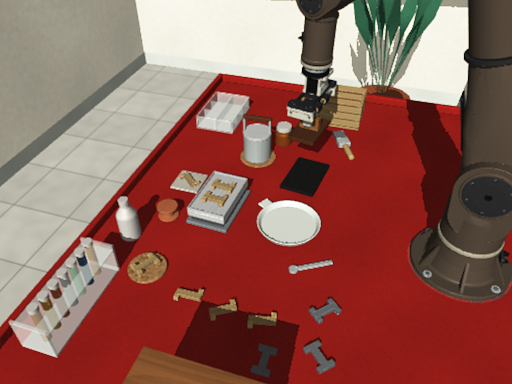

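View pics/w14.png

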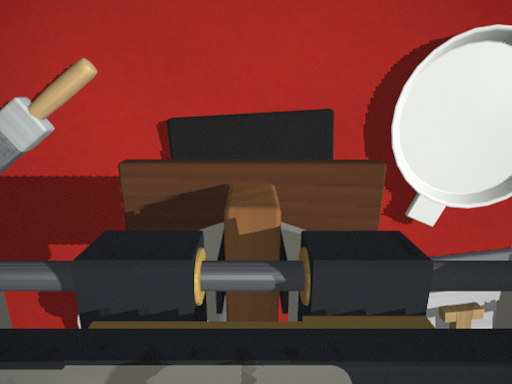

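```bash
cat >> h.py <<'E'
def plate(t,cx,cy,zlo,zhi):
    P=cloud(t); im=load(t)['im']
    q=P[(P[...,2]>zlo)&(P[...,2]<zhi)&(abs(P[...,0]-cx)<.11)&(abs(P[...,1]-cy)<.11)]
    if len(q)<20: print('few',len(q)); return
    A=np.c_[q[:,:2]-q[:,:2].mean(0),np.ones(len(q))]; c=np.linalg.lstsq(A,q[:,2],rcond=None)[0]
    print(t,len(q),'z',np.median(q[:,2]).round(4),'slopes',c[:2].round(4),cv2.minAreaRect((q[:,:2]*1000).astype(np.float32)))
E
python3 - <<'E'
from h import *
plate('w14',.458,-.23,.174,.194); plate('w12',.458,-.23,.016,.032)
P=cloud('w14'); print(P[190,180],P[190,350],P[170,250])
E
```

```text
w14 15920 z 0.1823 slopes [ 0.0275 -0.0037] ((457.1662902832031, -230.4269561767578), (140.4604949951172, 79.65773010253906), 79.86528015136719)
w12 7268 z 0.0234 slopes [ 0.0002 -0.0003] ((458.5802917480469, -229.8175048828125), (140.4713134765625, 79.5804672241211), 79.92516326904297)
[ 0.42659715 -0.2629775   0.18201992] [ 0.44236228 -0.17459379  0.1818246 ] [ 0.42203856 -0.22466849  0.18353011]
```

Request:
step_arm:
  series:
    - [[0.0,0.02,0.02,0,0],[0.0,0.045,0.045,0,2],[0.0,0.07,0.07,0,4],[0.0,0.095,0.095,0,7.2],[0.0,0.12,0.12,0,7.2],[0.0,0.145,0.145,0,7.2],[0.0,0.17,0.17,0,7.2],[0.0,0.19,0.195,0,7.2],[0.0,0.209,0.2178,-0.02,7.2],[0.0,0.209,0.2178,-0.04,7.2],[0.0,0.209,0.2178,-0.06,7.2],[0.0,0.209,0.2178,-0.075,7.2],[0.0,0.209,0.2178,-0.075,7.2],[0.0,0.209,0.2178,-0.075,7.2]]

```text
clock: 22.37
position: [0.6652, -0.0116, 0.1276]
ee_rot: [0.076, 3.131, 0.004]
force: [0.3, -0.6, -3.0]
width: 0.256
```

```bash
python3 - <<'E'
from h import *
s=st(); shot('side','d15'); shot('wrist','w15'); shot('scene','s15')
for t in ['w15','d15','s15']: plate(t,.667,-.012,.1,.125)
im=np.hstack([cv2.resize(load(t)['im'][...,::-1][r:r+120,c:c+120],(390,390),interpolation=cv2.INTER_CUBIC) for t,r,c in [('s15',140,230),('d15',130,160)]]); cv2.imwrite('pics/c15.png',im)
E
```

```text
t 22.37 pos [ 0.6652 -0.0116  0.1276] yaxis 87.2 tilt 0.59 F [ 0.3 -0.6 -3. ] w 0.0235 q [-0.14  0.6   0.12  1.61 -0.09  0.93  1.53]
w15 16117 z 0.1058 slopes [ 0.0237 -0.0002] ((664.9444580078125, -12.629531860351562), (139.79421997070312, 79.31965637207031), 87.14395904541016)
d15 668 z 0.1056 slopes [-0.0121 -0.0051] ((662.6868286132812, -11.760002136230469), (144.85244750976562, 81.38249206542969), 86.25348663330078)
s15 530 z 0.1069 slopes [ 0.0115 -0.0036] ((668.6034545898438, -12.537582397460938), (146.0116424560547, 81.22222137451172), 85.76020050048828)
```

View pics/c15.png

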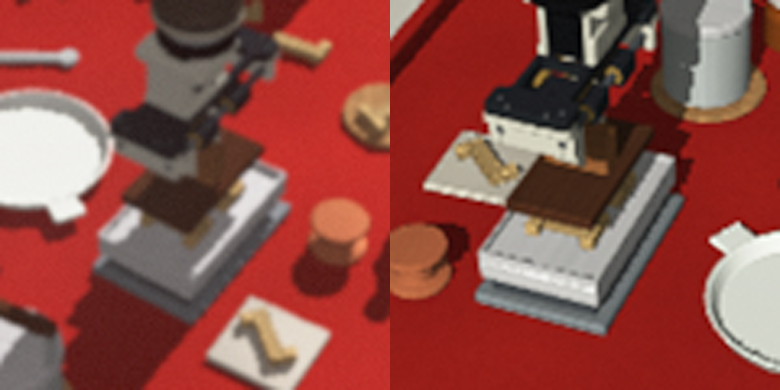

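View pics/w15.png

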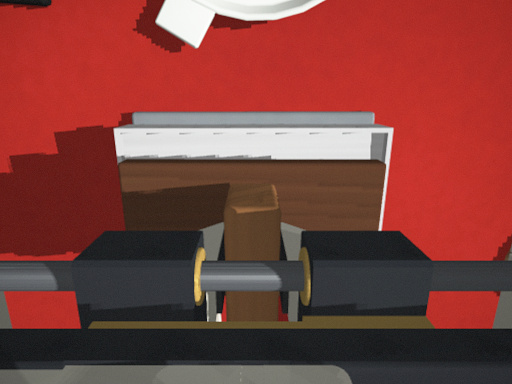

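The tamper is in line and nearly centred: the plate is at (0.665,-0.0126) with its y axis at 87.1°. Lowering it onto the links.

Request:
step_arm:
  series:
    - [[0.0,0.0025,0,-0.01,0],[0.0,0.0025,0,-0.02,0],[0.0,0.0025,0,-0.026,0],[0.0,0.0025,0,-0.03,0],[0.0,0.0025,0,-0.034,0],[0.0,0.0025,0,-0.038,0],[0.0,0.0025,0,-0.042,0],[0.0,0.0025,0,-0.042,0]]

```text
clock: 23.18
position: [0.6695, -0.0117, 0.0891]
ee_rot: [0.077, 3.125, 0.004]
force: [-5.8, -0.3, 7.8]
width: 0.256
```

```bash
python3 - <<'E'
from h import *
s=st(); print(s['ft_torque'])
E
```

```text
t 23.18 pos [ 0.6695 -0.0117  0.0891] yaxis 87.2 tilt 0.91 F [-5.8 -0.3  7.8] w 0.0235 q [-0.14  0.64  0.11  1.63 -0.09  0.86  1.54]
[0.03851187 1.66665453 0.04342431]
```

Request:
step_arm:
  series:
    - [[0.0,-0.0015,0,-0.004,0],[0.0,-0.0025,0,-0.007,0],[0.0,-0.0025,0,-0.01,0],[0.0,-0.0025,0,-0.01,0]]

```text
clock: 23.52
position: [0.6718, -0.0119, 0.0855]
ee_rot: [0.077, 3.114, 0.006]
force: [-4.5, -0.5, 37.7]
width: 0.257
```

```bash
python3 - <<'E'
from h import *
s=st(); print(s['ft_torque']); shot('wrist','w16'); shot('side','d16'); shot('scene','s16')
for t in ['w16','d16','s16']: plate(t,.667,-.012,.058,.072)
im=np.hstack([cv2.resize(load(t)['im'][...,::-1][r:r+120,c:c+120],(390,390),interpolation=cv2.INTER_CUBIC) for t,r,c in [('s16',140,230),('d16',130,160)]]); cv2.imwrite('pics/c16.png',im)
E
```

```text
t 23.52 pos [ 0.6718 -0.0119  0.0855] yaxis 87.2 tilt 1.56 F [-4.5 -0.5 37.7] w 0.0236 q [-0.13  0.64  0.11  1.64 -0.09  0.84  1.54]
[-0.03244646  1.29894202 -0.03090011]
w16 16457 z 0.0637 slopes [-0.0147  0.0048] ((649.02880859375, -11.642845153808594), (139.52719116210938, 39.7136344909668), 87.1252670288086)
d16 619 z 0.0647 slopes [-0.02   -0.0006] ((668.4173583984375, -12.780052185058594), (145.2167510986328, 82.01100158691406), 87.10748291015625)
s16 449 z 0.0629 slopes [-0.024   0.0034] ((669.7586669921875, -12.546028137207031), (144.16529846191406, 82.52533721923828), 87.02799224853516)
```

View pics/c16.png

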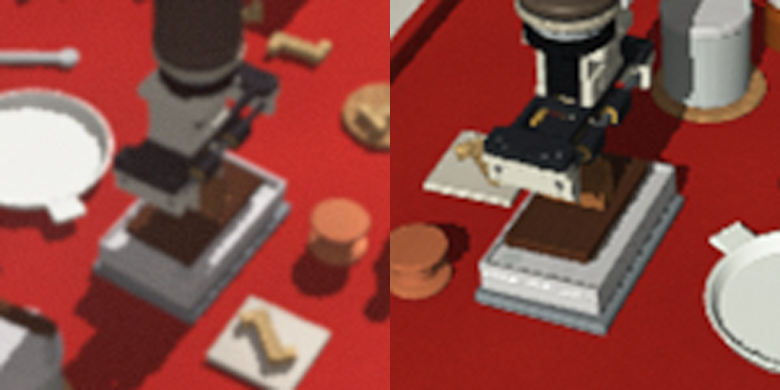

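View pics/w16.png

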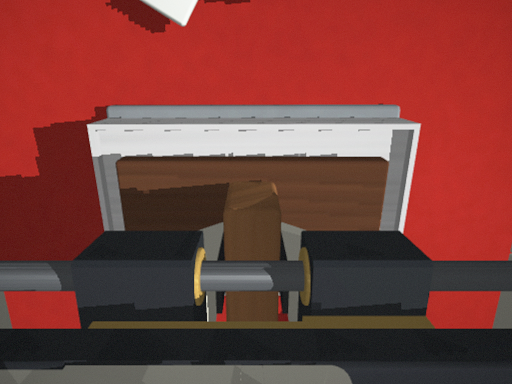

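Request:
step_arm:
  series:
    - [[0.0,-0.003,0,-0.0045,0],[0.0,-0.003,0,-0.0045,0],[0.0,-0.003,0,-0.0045,0],[0.0,-0.003,0,-0.0045,0]]

```text
clock: 24.0
position: [0.6715, -0.012, 0.0856]
ee_rot: [0.077, 3.107, 0.007]
force: [-8.2, -0.1, 29.3]
width: 0.258
```

```bash
python3 - <<'E'
from h import *
s=st(); print(s['ft_torque']); shot('wrist','w17'); shot('side','d17'); shot('scene','s17')
for t in ['w17','d17','s17']:
    plate(t,.667,-.012,.058,.072)
    # bed surface & lip slope
    P=cloud(t); im=load(t)['im'].astype(int); sat=im.max(-1)-im.min(-1)
    q=P[(sat<40)&(im.max(-1)>120)&(P[...,2]>.034)&(P[...,2]<.056)&(abs(P[...,0]-.667)<.062)&(abs(P[...,1]+.012)<.095)]
    A=np.c_[q[:,:2]-q[:,:2].mean(0),np.ones(len(q))]; c=np.linalg.lstsq(A,q[:,2],rcond=None)[0]; print('bed',len(q),np.median(q[:,2]),c)
E
```

```text
t 24.0 pos [ 0.6715 -0.012   0.0856] yaxis 87.2 tilt 1.96 F [-8.2 -0.1 29.3] w 0.0237 q [-0.13  0.64  0.11  1.65 -0.09  0.83  1.54]
[0.043729   1.92328411 0.0648022 ]
w17 16479 z 0.0637 slopes [-0.0095  0.0055] ((648.9566650390625, -11.4554443359375), (139.71426391601562, 39.717071533203125), 87.13603973388672)
bed 13358 0.0407418763143286 [-0.03616607  0.00649818  0.0418138 ]
d17 631 z 0.0646 slopes [-0.0114 -0.0016] ((668.0194091796875, -11.1142578125), (145.36358642578125, 81.3672103881836), 87.18804931640625)
bed 599 0.04201749225027174 [-0.02147782  0.0033279   0.0425317 ]
s17 463 z 0.0631 slopes [-0.0296  0.0097] ((670.2700805664062, -12.622146606445312), (145.13893127441406, 79.96099090576172), 85.82832336425781)
bed 264 0.04111002619708237 [-0.02117098  0.00554618  0.04154552]
```

Request:
step_arm:
  series:
    - [[0.0,-0.003,0,-0.004,0],[0.0,-0.003,0,-0.004,0],[0.0,-0.003,0,-0.004,0],[0.0,-0.003,0,-0.004,0],[0.0,-0.003,0,-0.004,0],[0.0,-0.003,0,-0.004,0],[0.0,-0.003,0,-0.004,0],[0.0,-0.003,0,-0.004,0],[0.0,-0.003,0,-0.004,0],[0.0,-0.003,0,-0.004,0],[0.0,-0.003,0,-0.004,0],[0.0,-0.003,0,-0.004,0],[0.0,-0.003,0,-0.004,0],[0.0,-0.003,0,-0.004,0],[0.0,-0.003,0,-0.004,0],[0.0,-0.003,0,-0.004,0],[0.0,-0.003,0,-0.004,0],[0.0,-0.003,0,-0.004,0],[0.0,-0.003,0,-0.004,0],[0.0,-0.003,0,-0.004,0]]

```text
clock: 25.82
position: [0.6711, -0.012, 0.0857]
ee_rot: [0.077, 3.1, 0.008]
force: [-6.9, 0.1, 24.4]
width: 0.258
```

```bash
python3 - <<'E'
from h import *
s=st(); print(s['ft_torque']); shot('wrist','w18'); shot('side','d18'); shot('scene','s18')
for t in ['w18','d18','s18']:
    plate(t,.667,-.012,.058,.072)
    P=cloud(t); im=load(t)['im'].astype(int); sat=im.max(-1)-im.min(-1)
    q=P[(sat<40)&(im.max(-1)>120)&(P[...,2]>.034)&(P[...,2]<.056)&(abs(P[...,0]-.667)<.062)&(abs(P[...,1]+.012)<.095)]
    A=np.c_[q[:,:2]-q[:,:2].mean(0),np.ones(len(q))]; c=np.linalg.lstsq(A,q[:,2],rcond=None)[0]; print('bed',len(q),np.median(q[:,2]),c)
im=cv2.resize(load('d18')['im'][...,::-1][130:250,160:280],(600,600),interpolation=cv2.INTER_CUBIC); cv2.imwrite('pics/c18.png',im)
E
```

```text
t 25.82 pos [ 0.6711 -0.012   0.0857] yaxis 87.2 tilt 2.34 F [-6.9  0.1 24.4] w 0.0237 q [-0.13  0.64  0.11  1.65 -0.09  0.82  1.54]
[0.05340451 1.5028337  0.01507351]
w18 16404 z 0.0636 slopes [-0.0038  0.0058] ((648.6980590820312, -11.749794006347656), (139.57325744628906, 39.62217330932617), 87.05445861816406)
bed 13252 0.04052781716896928 [-0.03391008  0.00710997  0.04160819]
d18 627 z 0.0645 slopes [-0.0093 -0.0035] ((668.1011352539062, -12.089500427246094), (146.4042510986328, 81.73466491699219), 86.97988891601562)
bed 601 0.041892484981497335 [-0.01262818  0.00306862  0.04230269]
s18 469 z 0.063 slopes [-0.0053  0.0059] ((671.7589721679688, -12.762405395507812), (146.04161071777344, 80.82617950439453), 85.14945983886719)
bed 276 0.04045503434960773 [-0.02554186  0.00532621  0.04106831]
```

View pics/c18.png

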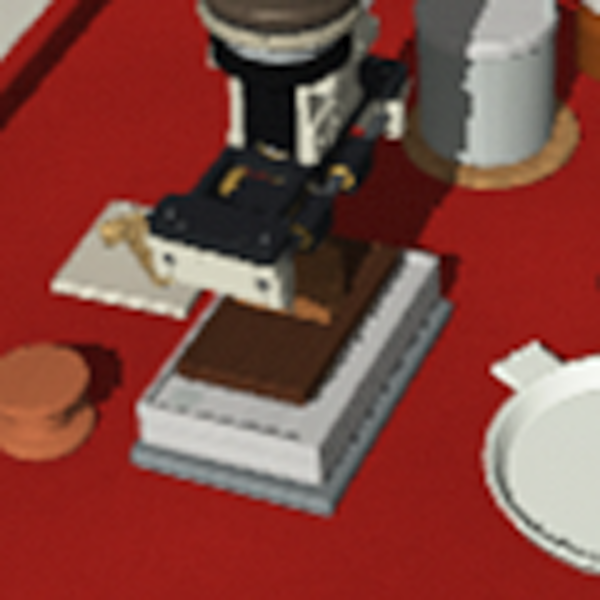

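View pics/w18.png

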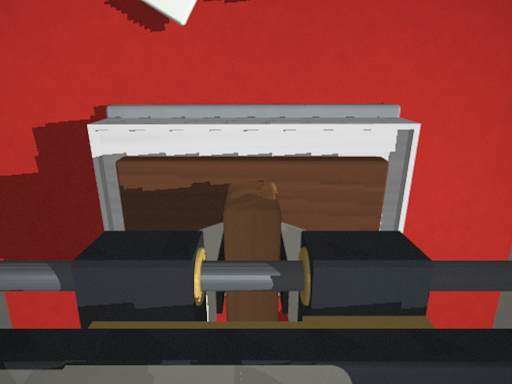

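The bed is bottomed (plate top at 0.0637 m) and level to about 0.5°. I'll hold a little longer for margin, then lift.

Request:
step_arm:
  series:
    - [[0.0,-0.002,0,-0.004,0],[0.0,-0.002,0,-0.004,0],[0.0,-0.002,0,-0.004,0],[0.0,-0.002,0,-0.004,0],[0.0,-0.002,0,-0.004,0],[0.0,-0.002,0,-0.004,0],[0.0,-0.002,0,-0.004,0],[0.0,-0.002,0,-0.004,0],[0.0,-0.002,0,-0.004,0],[0.0,-0.002,0,-0.004,0]]

```text
clock: 26.8
position: [0.6709, -0.012, 0.0857]
ee_rot: [0.077, 3.095, 0.009]
force: [-9.3, -0.3, 26.7]
width: 0.261
```

Request:
step_arm:
  series:
    - [[0.0,-0.001,0,0.003,0],[0.0,-0.001,0,0.008,0],[0.0,-0.001,0,0.013,0],[0.0,-0.001,0,0.02,0],[0.0,-0.001,0,0.04,0],[0.0,-0.001,0,0.07,0],[0.0,-0.001,0,0.1,0],[0.0,-0.001,0,0.12,0],[0.0,-0.001,0,0.12,0],[0.0,-0.001,0,0.12,0]]

```text
clock: 27.63
position: [0.6705, -0.012, 0.2063]
ee_rot: [0.077, 3.093, 0.009]
force: [-0.4, 0.0, -6.3]
width: 0.262
```

```bash
python3 - <<'E'
from h import *
s=st(); shot('wrist','w19'); shot('side','d19'); shot('scene','s19')
plate('w19',.667,-.012,.17,.20)
links('d19',(.58,.75,-.12,.1),.054,.085,30);links('s19',(.58,.75,-.12,.1),.054,.085,30)
im=np.hstack([cv2.resize(load(t)['im'][...,::-1][r:r+150,c:c+150],(390,390),interpolation=cv2.INTER_CUBIC) for t,r,c in [('s19',120,220),('d19',110,150)]]); cv2.imwrite('pics/c19.png',im)
E
```

```text
t 27.63 pos [ 0.6705 -0.012   0.2063] yaxis 87.1 tilt 2.74 F [-0.4  0.  -6.3] w 0.024 q [-0.15  0.51  0.13  1.55 -0.08  1.04  1.53]
w19 17195 z 0.1838 slopes [0.0338 0.005 ] ((648.3811645507812, -11.60577392578125), (139.51571655273438, 39.74917221069336), 87.1319808959961)
d19 px (222, 185) 177 c [667.1 -40.9] size [42.2 71.8] longaxis -2.6 ztop 0.0644
d19 px (214, 198) 193 c [670.   14.1] size [53.7 70.4] longaxis -0.3 ztop 0.0637
s19 px (297, 198) 84 c [681.7  20.3] size [41.  50.3] longaxis -26.5 ztop 0.0626
s19 px (283, 207) 136 c [665.5 -43. ] size [39.7 63.6] longaxis -0.0 ztop 0.0627
```

View pics/c19.png

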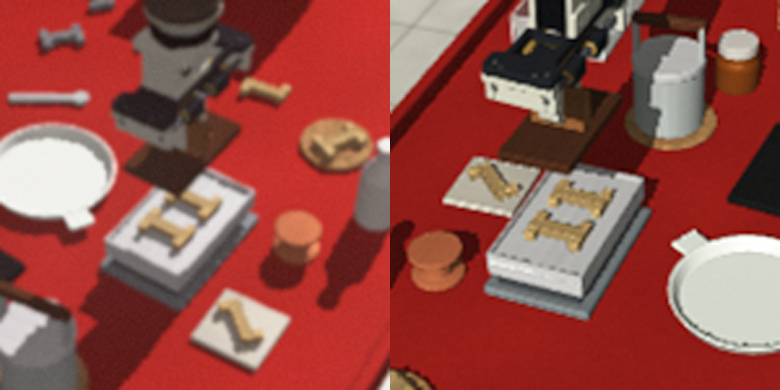

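The bed is back up and both links stayed in place. Returning the tamper to the mat.

Request:
step_arm:
  series:
    - [[0.0,-0.025,-0.025,0.0,0],[0.0,-0.05,-0.05,0,-2],[0.0,-0.075,-0.075,0,-5],[0.0,-0.1,-0.1,0,-7.2],[0.0,-0.125,-0.125,0,-7.2],[0.0,-0.15,-0.15,0,-7.2],[0.0,-0.175,-0.175,0,-7.2],[0.0,-0.195,-0.2,-0.0,-7.2],[0.0,-0.212,-0.218,-0.03,-7.2],[0.0,-0.212,-0.218,-0.06,-7.2],[0.0,-0.212,-0.218,-0.09,-7.2],[0.0,-0.212,-0.218,-0.12,-7.2],[0.0,-0.212,-0.218,-0.14,-7.2],[0.0,-0.212,-0.218,-0.145,-7.2],[0.0,-0.212,-0.218,-0.145,-7.2],[0.0,-0.212,-0.218,-0.145,-7.2]]

```text
clock: 29.12
position: [0.4568, -0.2301, 0.0586]
ee_rot: [0.272, 3.088, 0.004]
force: [0.3, 0.1, -3.8]
width: 0.26
```

```bash
python3 - <<'E'
from h import *
s=st(); shot('wrist','w20'); shot('side','d20');
for t in ['w20','d20']: plate(t,.459,-.23,.025,.05)
E
```

```text
t 29.12 pos [ 0.4568 -0.2301  0.0586] yaxis 79.9 tilt 2.4 F [ 0.3  0.1 -3.8] w 0.0239 q [ 0.25  0.48  0.17  2.08 -0.17  0.56  1.93]
w20 17072 z 0.0363 slopes [0.0269 0.0015] ((434.820556640625, -226.8980712890625), (139.40176391601562, 39.747352600097656), 79.88156127929688)
d20 538 z 0.0379 slopes [ 0.002  -0.0187] ((453.4578857421875, -229.9410400390625), (146.7831573486328, 81.37630462646484), 78.5036849975586)
```

View pics/w20.png

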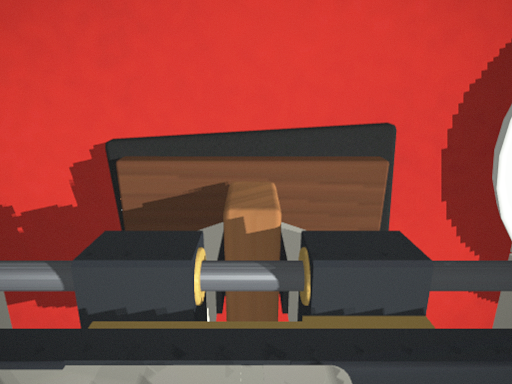

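View pics/d20.png

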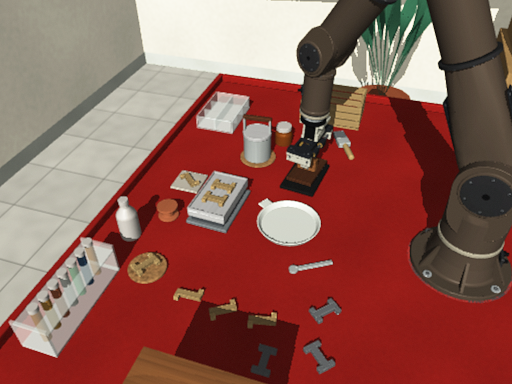

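Request:
step_arm:
  series:
    - [[0.0,0.003,0,-0.005,0],[0.0,0.004,0,-0.01,0],[0.0,0.004,0,-0.013,0],[0.0,0.004,0,-0.014,0],[0.0,0.004,0,-0.014,0]]

```text
clock: 29.63
position: [0.4623, -0.2301, 0.0463]
ee_rot: [0.271, 3.084, 0.004]
force: [-2.0, 2.7, 5.6]
width: 0.257
```

```bash
python3 - <<'E'
from h import *
s=st(); shot('wrist','w21')
for t in ['w21']: plate(t,.459,-.23,.015,.035)
E
```

```text
t 29.63 pos [ 0.4623 -0.2301  0.0463] yaxis 80.0 tilt 2.61 F [-2.   2.7  5.6] w 0.0236 q [ 0.25  0.5   0.16  2.08 -0.18  0.53  1.94]
w21 16669 z 0.0237 slopes [ 0.0298 -0.0037] ((440.64892578125, -227.2375030517578), (139.4409942626953, 39.38908386230469), 79.9055404663086)
```

Request:
step_arm:
  series:
    - [[0.06,0,0,0,0],[0.06,0,0,0,0],[0.06,0,0,0,0],[0.06,0,0,0,0],[0.06,0,0,0,0],[0.06,0,0,0,0],[0.06,0,0,0.03,0],[0.06,0,0,0.06,0],[0.06,0,0,0.1,0],[0.06,0,0,0.14,0],[0.06,0,0,0.18,0],[0.06,0,0,0.2,0],[0.06,0,0,0.2,0]]

```text
clock: 30.77
position: [0.4646, -0.2313, 0.2514]
ee_rot: [0.27, 3.076, 0.001]
force: [0.4, 0.1, -1.6]
width: 0.657
```

```bash
python3 - <<'E'
from h import *
s=st(); print(R.from_rotvec(s['ee_rot']).as_matrix()[:,2]); shot('wrist','w22'); tamp('w22',(.36,.56,-.34,-.12)); plate('w22',.459,-.23,.015,.032)
P=cloud('w22'); im=load('w22')['im'].astype(int)
k=(im.max(-1)<60)&(P[...,2]>.006)&(P[...,2]<.017)&(abs(P[...,0]-.46)<.12)&(abs(P[...,1]+.23)<.12); q=P[k]
print('mat',len(q),np.median(q[:,2]),cv2.minAreaRect((q[:,:2]*1000).astype(np.float32)))
E
```

```text
t 30.77 pos [ 0.4646 -0.2313  0.2514] yaxis 80.0 tilt 3.09 F [ 0.4  0.1 -1.6] w 0.0603 q [ 0.17  0.22  0.24  1.87 -0.08  1.01  1.84]
[ 0.05366428 -0.00436388 -0.9985495 ]
w22 blocktop 1351 0.0632 ((460.7484436035156, -230.75970458984375), (23.70400619506836, 59.858619689941406), 79.26363372802734)
w22 plate 7085 0.0234 ((460.09881591796875, -230.74288940429688), (140.34584045410156, 78.93885040283203), 79.81501007080078)
w22 7179 z 0.0234 slopes [ 0.0066 -0.0008] ((460.09881591796875, -230.74288940429688), (140.34584045410156, 78.93885040283203), 79.81501007080078)
mat 4473 0.011297049850839014 ((458.798583984375, -229.30471801757812), (168.1944122314453, 107.84548950195312), 83.27876281738281)
```

View pics/w22.png

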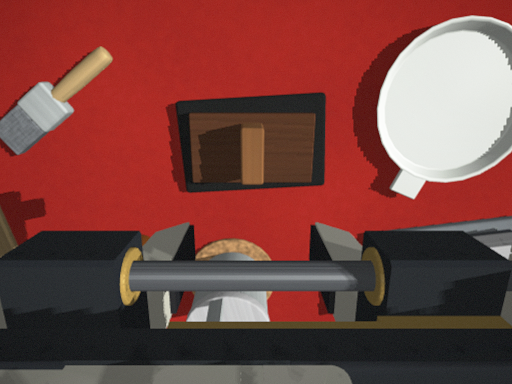

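The tamper stands on the mat at (0.460,-0.231), with the mat at (0.459,-0.229). Next I'll locate the dish.

```bash
python3 - <<'E'
from h import *
for t in ['w5','s11','d11']:
    P=cloud(t); im=load(t)['im'].astype(int); sat=im.max(-1)-im.min(-1)
    m=(sat<50)&(im.min(-1)>110)&(abs(P[...,0]-.45)<.13)&(abs(P[...,1]-.005)<.13)
    q=P[m&(P[...,2]<.03)&(P[...,2]>-.01)]
    k=q[q[:,2]>.013]; k=k[np.linalg.norm(k[:,:2]-[.45,.005],axis=1)<.1]
    A=np.c_[2*k[:,:2],np.ones(len(k))]; c=np.linalg.lstsq(A,(k[:,:2]**2).sum(1),rcond=None)[0]; print(t,'rim c',c[:2],'r',np.sqrt(c[2]+c[0]**2+c[1]**2),len(k))
    f=q[np.linalg.norm(q[:,:2]-c[:2],axis=1)<.06]; print('floor',np.median(f[:,2]))
E
```

```text
w5 rim c [0.45404644 0.0026041 ] r 0.0859407212692842 2212
floor 0.004409464820742476
s11 rim c [4.55182984e-01 3.75369369e-04] r 0.08454503334692125 223
floor 0.005061502394376971
d11 rim c [0.45356097 0.00350622] r 0.0858949891326135 399
floor 0.005589931261349879
```

Request:
step_arm:
  series:
    - [[0.06,0.025,0.025,0,0],[0.06,0.05,0.05,0,3],[0.06,0.075,0.075,0,7.2],[0.06,0.1,0.1,0,7.2],[0.06,0.125,0.125,0,7.2],[0.06,0.15,0.15,0,7.2],[0.06,0.175,0.175,0,7.2],[0.05,0.2,0.189,0,7.2],[0.05,0.2,0.189,-0.03,7.2],[0.04,0.2,0.189,-0.06,7.2],[0.04,0.2,0.189,-0.06,7.2],[0.04,0.2,0.189,-0.06,7.2],[0.04,0.2,0.189,-0.06,7.2]]
  squeeze: 20

```text
clock: 31.9
position: [0.6636, -0.0422, 0.1893]
ee_rot: [0.077, 3.09, 0.007]
force: [-0.2, -0.1, 0.6]
width: 0.44
```

```bash
python3 - <<'E'
from h import *
s=st(); shot('wrist','w23'); links('w23',(.58,.75,-.12,.1),.054,.085)
E
```

```text
t 31.9 pos [ 0.6636 -0.0422  0.1893] yaxis 87.1 tilt 2.89 F [-0.2 -0.1  0.6] w 0.0404 q [-0.1   0.51  0.13  1.59 -0.08  1.    1.57]
w23 px (251, 177) 2171 c [664.4 -42.6] size [39.4 63.5] longaxis -2.7 ztop 0.0633
w23 px (322, 177) 2287 c [667.5  18. ] size [40.1 63.9] longaxis -2.8 ztop 0.0633
```

View pics/w23.png

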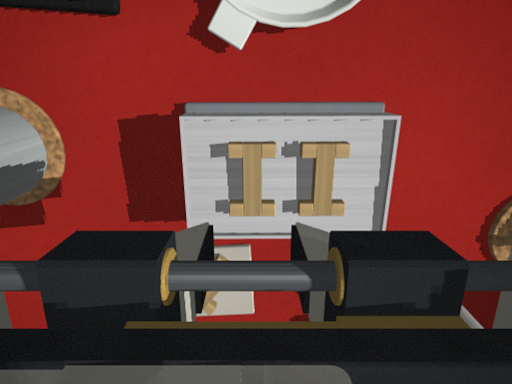

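Request:
step_arm:
  series:
    - [[0.04,0.001,0,-0.03,0],[0.04,0.001,0,-0.07,0],[0.04,0.001,0,-0.1,0],[0.04,0.001,0,-0.116,0],[0.04,0.001,0,-0.116,0],[0.0,0.001,0,-0.116,0],[0.0,0.001,0,-0.116,0],[0.0,0.001,0,-0.116,0],[0.0,0.001,0,-0.116,0],[0.0,0.001,0,-0.116,0],[0.0,0.001,0,-0.116,0]]

```text
clock: 32.87
position: [0.6661, -0.0424, 0.0755]
ee_rot: [0.077, 3.086, 0.007]
force: [0.7, 0.3, 2.5]
width: 0.164
```

Request:
step_arm:
  series:
    - [[0.0,0,0,0.03,0],[0.0,0,0,0.06,0],[0.0,0,0,0.08,0],[0.0,0,0,0.08,0]]

```text
clock: 33.2
position: [0.6688, -0.0426, 0.1607]
ee_rot: [0.077, 3.079, 0.007]
force: [1.0, -1.0, -1.5]
width: 0.162
```

```bash
python3 - <<'E'
from h import *
s=st(); shot('wrist','w24')
E
```

```text
t 33.2 pos [ 0.6688 -0.0426  0.1607] yaxis 87.1 tilt 3.57 F [ 1.  -1.  -1.5] w 0.0149 q [-0.1   0.54  0.13  1.61 -0.09  0.93  1.58]
```

View pics/w24.png

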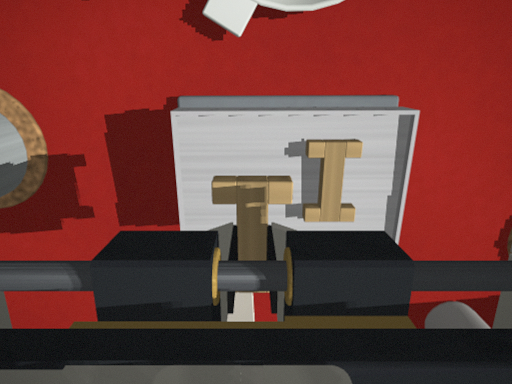

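Request:
step_arm:
  series:
    - [[0.0,-0.03,0.002,0,0],[0.0,-0.065,0.004,0,0],[0.0,-0.1,0.007,0,0],[0.0,-0.135,0.01,0,0],[0.0,-0.17,0.013,0,0],[0.0,-0.2,0.015,0,0],[0.0,-0.215,0.016,-0.02,0],[0.0,-0.215,0.016,-0.05,0],[0.0,-0.215,0.016,-0.08,0],[0.0,-0.215,0.016,-0.1,0],[0.0,-0.215,0.016,-0.105,0],[0.0,-0.215,0.016,-0.105,0]]

```text
clock: 34.25
position: [0.451, -0.0265, 0.0518]
ee_rot: [0.077, 3.086, 0.006]
force: [-0.5, 0.2, 0.5]
width: 0.165
```

```bash
python3 - <<'E'
from h import *
s=st(); shot('wrist','w25')
E
```

```text
t 34.25 pos [ 0.451  -0.0265  0.0518] yaxis 87.1 tilt 3.16 F [-0.5  0.2  0.5] w 0.0152 q [-0.13  0.41  0.09  2.23 -0.08  0.44  1.54]
```

View pics/w25.png

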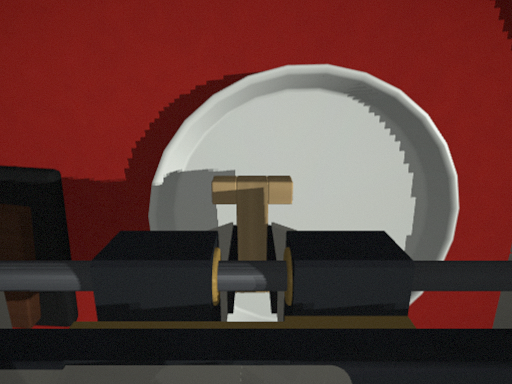

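Request:
step_arm:
  series:
    - [[0.0,0.003,0,-0.01,0],[0.0,0.003,0,-0.018,0],[0.0,0.003,0,-0.021,0],[0.032,0.003,0,-0.021,0],[0.032,0.003,0,-0.021,0],[0.032,0.003,0,-0.021,0],[0.032,0.003,0,-0.021,0],[0.032,0.003,0,-0.01,0],[0.032,0.003,0,0.02,0],[0.032,0.003,0,0.06,0],[0.04,0.003,0,0.1,0],[0.04,0.003,0,0.12,0],[0.04,0.003,0,0.12,0],[0.04,0.003,0,0.12,0]]

```text
clock: 35.47
position: [0.4559, -0.0264, 0.1745]
ee_rot: [0.077, 3.08, 0.007]
force: [-0.3, 0.4, 0.6]
width: 0.433
```

```bash
python3 - <<'E'
from h import *
s=st(); shot('wrist','w26'); links('w26',(.35,.56,-.1,.11),.008,.03)
E
```

```text
t 35.47 pos [ 0.4559 -0.0264  0.1745] yaxis 87.1 tilt 3.5 F [-0.3  0.4  0.6] w 0.0398 q [-0.17  0.2   0.13  2.11 -0.04  0.77  1.5 ]
w26 px (250, 161) 1760 c [452.9 -27.2] size [39.5 63.4] longaxis -3.0 ztop 0.0164
```

View pics/w26.png

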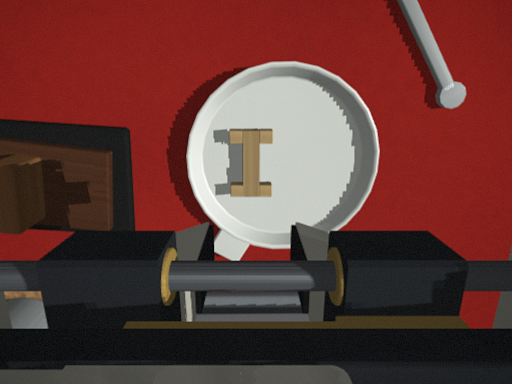

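The first link lies flat in the dish, at pixel (250,161). Now the second one.

Request:
step_arm:
  series:
    - [[0.04,0.03,0.007,0.01,0],[0.04,0.07,0.014,0.01,0],[0.04,0.11,0.022,0.01,0],[0.04,0.15,0.03,0.01,0],[0.04,0.19,0.04,0.01,0],[0.04,0.211,0.0445,0.0,0],[0.04,0.211,0.0445,-0.03,0],[0.04,0.211,0.0445,-0.05,0],[0.04,0.211,0.0445,-0.05,0],[0.04,0.211,0.0445,-0.05,0]]

```text
clock: 36.35
position: [0.6642, 0.0179, 0.1208]
ee_rot: [0.078, 3.087, 0.006]
force: [-0.1, -0.1, 1.5]
width: 0.432
```

```bash
python3 - <<'E'
from h import *
s=st(); shot('wrist','w27'); links('w27',(.58,.75,-.12,.1),.054,.085)
E
```

```text
t 36.35 pos [0.6642 0.0179 0.1208] yaxis 87.1 tilt 3.06 F [-0.1 -0.1  1.5] w 0.0397 q [-0.19  0.58  0.12  1.66 -0.08  0.86  1.49]
w27 px (253, 210) 3720 c [667.7  18.2] size [39.5 64.5] longaxis -3.0 ztop 0.0633
```

View pics/w27.png

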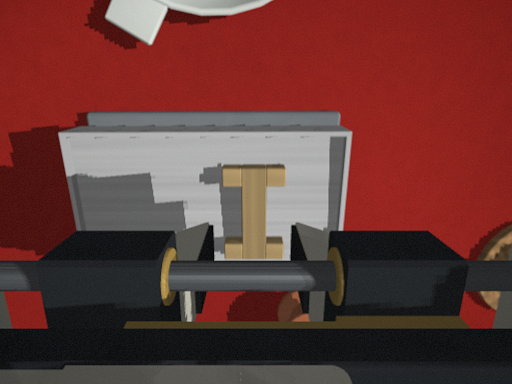

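Request:
step_arm:
  series:
    - [[0.04,0.003,0,-0.03,0],[0.04,0.003,0,-0.048,0],[0.04,0.003,0,-0.048,0],[0.0,0.003,0,-0.048,0],[0.0,0.003,0,-0.048,0],[0.0,0.003,0,-0.048,0],[0.0,0.003,0,-0.048,0],[0.0,0.003,0,-0.048,0],[0.0,0.003,0,-0.048,0],[0.0,0.003,0,-0.01,0],[0.0,0.003,0,0.02,0],[0.0,0.003,0,0.04,0],[0.0,0.003,0,0.04,0]]

```text
clock: 37.48
position: [0.6711, 0.0178, 0.1681]
ee_rot: [0.078, 3.076, 0.008]
force: [0.8, 0.8, 0.6]
width: 0.156
```

```bash
python3 - <<'E'
from h import *
s=st(); shot('wrist','w28')
E
```

```text
t 37.48 pos [0.6711 0.0178 0.1681] yaxis 87.1 tilt 3.69 F [0.8 0.8 0.6] w 0.0143 q [-0.19  0.54  0.13  1.61 -0.08  0.94  1.48]
```

View pics/w28.png

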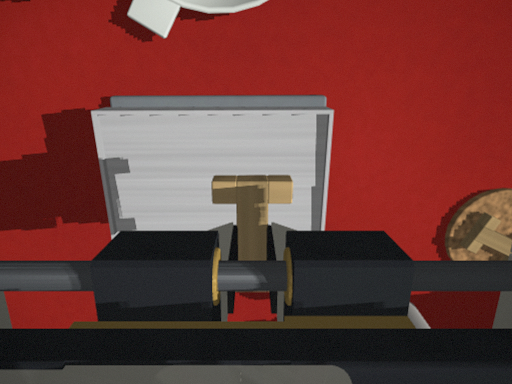

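Request:
step_arm:
  series:
    - [[0.0,-0.03,0.002,0,0],[0.0,-0.065,0.004,0,0],[0.0,-0.1,0.007,0,0],[0.0,-0.135,0.01,0,0],[0.0,-0.17,0.014,0,0],[0.0,-0.2,0.017,0,0],[0.0,-0.216,0.018,-0.02,0],[0.0,-0.216,0.018,-0.05,0],[0.0,-0.216,0.018,-0.08,0],[0.0,-0.216,0.018,-0.105,0],[0.0,-0.216,0.018,-0.112,0],[0.0,-0.216,0.018,-0.112,0]]

```text
clock: 38.53
position: [0.452, 0.0355, 0.0516]
ee_rot: [0.078, 3.084, 0.005]
force: [0.0, 0.0, 0.5]
width: 0.164
```

```bash
python3 - <<'E'
from h import *
s=st(); shot('wrist','w29')
E
```

```text
t 38.53 pos [0.452  0.0355 0.0516] yaxis 87.1 tilt 3.23 F [0.  0.  0.5] w 0.015 q [-0.27  0.41  0.08  2.23 -0.06  0.44  1.38]
```

View pics/w29.png

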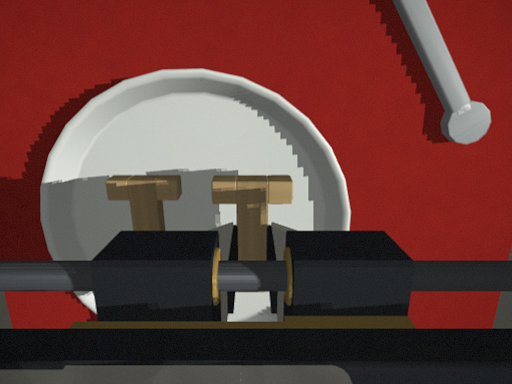

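Request:
step_arm:
  series:
    - [[0.0,0.002,0,-0.01,0],[0.0,0.002,0,-0.018,0],[0.0,0.002,0,-0.02,0],[0.03,0.002,0,-0.02,0],[0.03,0.002,0,-0.02,0],[0.03,0.002,0,-0.02,0],[0.03,0.002,0,-0.02,0],[0.03,0.002,0,-0.01,0],[0.03,0.002,0,0.02,0],[0.03,0.002,0,0.06,0],[0.04,0.002,0,0.1,0],[0.05,0.002,0,0.14,0],[0.05,0.002,0,0.18,0],[0.05,0.002,0,0.22,0],[0.05,0.002,0,0.24,0],[0.05,0.002,0,0.24,0],[0.05,0.002,0,0.24,0]]

```text
clock: 40.0
position: [0.4556, 0.0357, 0.2944]
ee_rot: [0.078, 3.079, 0.008]
force: [-1.0, 0.0, -0.8]
width: 0.544
```

```bash
python3 - <<'E'
from h import *
s=st(); shot('wrist','w30'); shot('scene','s30'); shot('side','d30')
links('w30',(.35,.56,-.1,.11),.008,.03)
for t in ['s30','d30']: tamp(t,(.36,.56,-.34,-.12))
for t in ['w30','d30']: links(t,(.38,.72,.27,.36),.004,.02,60)
for t in ['s30','d30']:
    P=cloud(t).reshape(-1,3); m=(abs(P[:,0]-.64)<.09)&(abs(P[:,1]+.29)<.09); h=P[m]
    l=h[(h[:,2]>.095)&(h[:,2]<.12)]; print('can',np.median(l[:,2]),cv2.minEnclosingCircle((l[:,:2]*1000).astype(np.float32)))
    q=P[(abs(P[:,0]-.667)<.04)&(abs(P[:,1]+.012)<.07)&(P[:,2]>.03)&(P[:,2]<.07)]; print('bed z',np.median(q[:,2]))
E
```

```text
t 40.0 pos [0.4556 0.0357 0.2944] yaxis 87.1 tilt 3.56 F [-1.   0.  -0.8] w 0.05 q [-0.32  0.07  0.13  1.93 -0.    1.08  1.33]
w30 px (250, 138) 948 c [453.5  34.6] size [39.2 63.6] longaxis -3.1 ztop 0.0163
w30 px (201, 141) 1009 c [452.8 -27.1] size [39.4 63.6] longaxis -3.0 ztop 0.0163
s30 blocktop 118 0.0633 ((460.9764099121094, -231.47377014160156), (25.897449493408203, 64.28349304199219), 77.01799774169922)
s30 plate 627 0.0245 ((461.36468505859375, -232.55905151367188), (149.14288330078125, 84.78820037841797), 79.78583526611328)
d30 blocktop 114 0.0638 ((460.2189636230469, -230.21502685546875), (32.19276809692383, 60.071876525878906), 80.56756591796875)
d30 plate 489 0.0247 ((459.4728698730469, -229.533203125), (147.50437927246094, 81.27171325683594), 78.88157653808594)
w30 px (479, 108) 1031 c [429.9 327.9] size [29.8 69.8] longaxis 24.6 ztop 0.011
w30 px (467, 180) 817 c [526.2 327.4] size [28.7 70.8] longaxis 44.1 ztop 0.0111
w30 px (445, 226) 196 c [597.  305.2] size [18.6 28.9] longaxis 89.8 ztop 0.011
d30 px (188, 294) 237 c [621.4 314.9] size [31.1 72.2] longaxis 12.2 ztop 0.0123
d30 px (222, 309) 248 c [525.4 328.6] size [30.2 67.4] longaxis 43.6 ztop 0.0122
d30 px (262, 319) 267 c [430.7 327.2] size [33.9 67.4] longaxis 24.0 ztop 0.0122
can 0.10397551270824401 ((637.4598388671875, -290.1226806640625), 48.918357849121094)
bed z 0.052010605650343766
can 0.10459779667322555 ((639.8923950195312, -290.4609680175781), 51.33945083618164)
bed z 0.05293133316832843
```

View pics/s30.png

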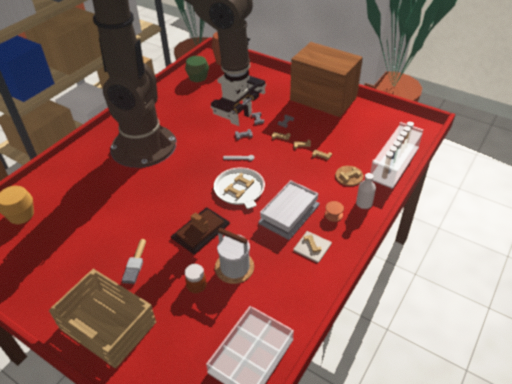

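View pics/d30.png

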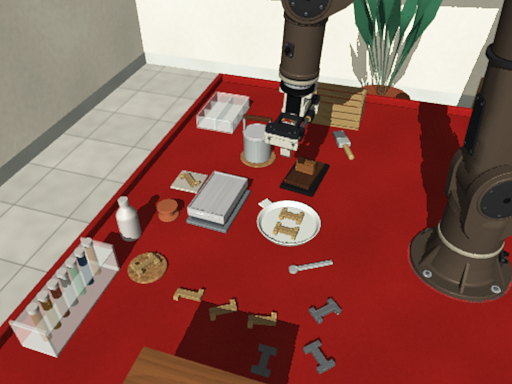

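View pics/w30.png

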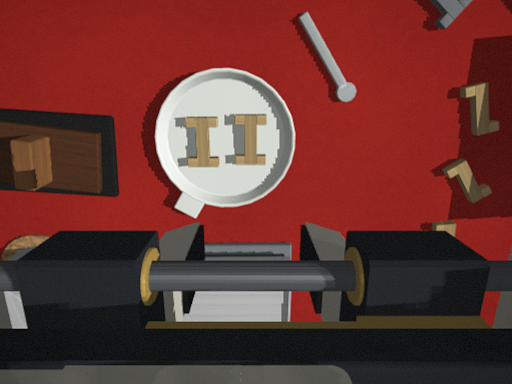

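```bash
python3 - <<'E'
from h import *
for t,pts in [('d30',[(263,358),(325,310),(318,356),(258,321)]),('w1',[(334,84),(280,110),(235,12),(206,97)])]:
    im=load(t)['im']
    for u,v in pts: print(t,(u,v),np.median(im[v-2:v+3,u-2:u+3].reshape(-1,3),axis=0))
print(arm.sign_off())
E
```

```text
d30 (263, 358) [46. 47. 47.]
d30 (325, 310) [96. 99. 99.]
d30 (318, 356) [96. 98. 99.]
d30 (258, 321) [71. 58. 37.]
w1 (334, 84) [75. 77. 79.]
w1 (280, 110) [96. 26. 25.]
w1 (235, 12) [129. 131. 135.]
w1 (206, 97) [188. 159. 112.]
the job is handed in; nothing more can be done
None
```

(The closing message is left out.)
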